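Clear the balance pan, then take the static off a grinding ball

TASK

The balance check is finished: take the steel check weight off the balance pan and stand it, without dropping it, in its own recess in the wooden weight block (the empty one it fits, not the wider empty one). Then pick up the aluminium ball tray by its grip and carry it to the ioniser so gently that the loose ball stays in its ringed pocket, and finish there still holding the tray: level and still, clear of everything, with the ball at the height of the ioniser's round outlet and about 8 cm straight in front of its centre. Do not knock or lean on the balance, and leave the other weights, the tip box and the amber jar where they stand.

Things in the scene. Friction and masses are not known exactly. Their poses are not given: they have to be found in the camera images.
- w200_mid (a point): 200 g check weight of polished steel, loose, starts standing on the balance pan. Body a cylinder 28 mm in diameter and 38 mm high, then a thin neck and a knob 18 mm in diameter; 52 mm high in all. This point is at its centre, half-way up (26 mm above its foot); its z axis points up. A grip round the body should stay at least 15 mm above the foot, so that the fingers clear the weight block when the weight goes into its recess.
- pan (a point): centre of the top face of the balance's round steel pan (120 mm across, 78 mm above the bench).
- balance: top-pan balance, fixed, white and grey, 230 mm deep along its own x, 160 mm wide along y; the pan (top 78 mm above the bench) is its highest part. Origin on the bench under the middle of its housing; the pan centre lies 36 mm along its +x. Its display looks to -x.
- block: wooden weight block, fixed, 70 mm along its x, 194 mm along its y, 28 mm high; origin at the centre of its underside. Four round recesses in a row along y, each 12 mm deep, graded in size: 42 mm wide (empty; its 500 g weight is away) at y = -65 mm, 32 mm (for the 200 g weight, empty) at y = -16 mm, 26 mm (holds the 100 g weight) at y = +28 mm, 21 mm (holds the 50 g weight) at y = +66 mm.
- recess200 (a point): centre of the floor of the 200 g weight's own recess: 32 mm wide (2 mm to spare all round the weight), floor 16 mm and mouth 28 mm above the bench. Axes as the block's.
- w100_mid (a point): 100 g weight (22 mm in diameter, 38 mm high) standing in the block; point half-way up. Leave it there.
- w50_mid (a point): 50 g weight (17 mm in diameter, 30 mm high) standing in the block; point half-way up. Leave it there.
- tray: ball tray of bare aluminium, loose, about 120 g, 112 mm along its x and 64 mm along its y, with a lip 7 mm high; it stands on the bench. Origin at the centre of its underside. Across its middle stands a bridge grip: a black bar 44 mm along x, 14 mm wide along y, from 34 to 50 mm above the underside, on two thin posts. The ringed pocket with the ball is at its +x end, 38 mm from the centre; a white paper patch marks the -x end.
- grip (a point): centre of the tray's black grip bar (42 mm above the tray's underside); pinch it across y, 14 mm wide. Axes as the tray's.
- pocket (a point): where the ball's centre is when it sits in the middle of its pocket: 38 mm along the tray's +x, 13 mm above the underside. The pocket is a flat floor with a ring 18 mm wide inside, 2.5 mm high; the ball can roll about 2 mm to each side in it and climbs out if the tray tips more than about 35 degrees or is jerked. Axes as the tray's.
- ball_center (a point): centre of the white ceramic grinding ball, 20 mm in diameter, 25 g, loose in the tray's pocket.
- ioniser: bench ioniser (antistatic blower), fixed, white housing 66 mm deep along its x, 130 mm wide along y (145 mm over the stand's side screws), top 202 mm above the bench, on a dark stand; its front with the round grille faces its own -x. Origin on the bench under its middle.
- outlet (a point): centre of the ioniser's round outlet grille (about 100 mm across), on its front face, 140 mm above the bench. Axes as the ioniser's: -x points straight out of the outlet, level; +z up.
- tipbox: blue pipette-tip box with a clear lid, loose bystander, 82 by 122 mm, 64 mm high; origin at the centre of its underside.
- amber: amber glass jar with a black cap, loose bystander, 52 mm in diameter, 100 mm high; origin at the centre of its underside.
Things that resemble listed ones, but are neither listed nor needed, are in the scene too. Leave any green look-alike of the part that bears w200_mid alone.

How it is judged:
By the outcome, as a careful person would: the job done as asked, in the order asked, and still so for the second after the job is handed in, while the arm keeps its last pose, push and grip.
It also fails if it takes over 70 s, if anything falls off the work surface, if the arm or the gripper's body presses on something with over 40 N, if the wrist force passes 120 N, or if a joint passes its speed limit or range.

ROBOT

A 7-joint arm with a two-finger parallel gripper is mounted at the origin on the work surface. World frame = base frame: x ahead of the robot, y to its left, z up, the work surface at z = 0. Lengths are in m, angles in rad, forces in N, time in s.
With the tool pointing down it reaches from about 0.425 to 0.975 m from the base axis. Payload 16.7 kg.
Tool frame: the origin (TCP) lies between the finger pads; the fingertips stand 19 mm ahead of it and the grasp point (between the pads) is the TCP; z points along the fingers, y is the direction in which the jaws open and shut (so a half turn about z gives the same grasp; the last joint's range is limited). The gripper opens to 85 mm and grips with 20 to 120 N. Pads are 22 mm wide; open, the fingers measure 114 mm over their backs; the gripper's body (76 mm by 85 mm) begins 54 mm behind the grasp point. The pads swing forward as they close: fully open they stand 13 mm farther back than shut.
Start: joints at [1.107, 0.426, 0.074, 1.606, -0.034, 1.111, -0.067], TCP at [0.208, -0.642, 0.25] pointing down, gripper open.
Joint ranges: [-2.85, 2.85], [-0.5, 2.14], [-1.23, 1.37], [0.21, 2.46], [-1.02, 4.16], [0.16, 2.05], [-2.73, 2.73]. Speed limits (rad/s): [1.89, 1.89, 2.39, 2.39, 3.01, 3.01, 3.01].

INTERFACE

Orientations are given as a rotation vector (axis times angle).
In Python, from bench import sense, read_camera, calibration, hand_in gives the robot as it stands.
- The arm moves only by the tool drive_tool, never from a script. Its argument "deltas" is a list of rows, each an object of numbers: "gripper": the finger opening in cm, from 0 to 8.54; "dx", "dy", "dz": the shift along the world's x, y, z in cm; "rx", "ry", "rz": the turn, a rotation vector about the world's x, y, z in degrees. A call has 1 to 12 rows; each row is the pose to reach, as a shift and turn from the pose commanded when the call began; what a row does not reach only later rows make up. A row lasts 1/12 s, in which the tool goes at most 41.7 mm and 7.16 degrees, less where a joint would pass 70% of its speed; a pose out of reach is approached as far as the arm can. A call with a gripper value outside its range is refused whole. The fingers move at their own pace and stop on an object; the grip force is fixed at half the most. Time passes only in rows, so rows that repeat a pose let the fingers close. It gives the time, the measured TCP pose, the force and the opening at its end, in the units of the state.
- sense(): the state, without advancing time (a new reading comes with each control period).
- read_camera(name): name is "scene" or "top" or "wrist"; returns the picture (420x560x3 uint8, red, green, blue); there is no depth.
- calibration(name): a dict with "fx", "fy", "cx", "cy" (pixels), "k1" (the pictures are not rectified: a ray, as slopes to the right and down, at radius r is drawn at 1 + k1 r^2 times it, then the intrinsics apply), "world_to_cam" (4x4, takes a point from world to camera coordinates); the wrist camera has in their place "tool_from_camera" (4x4, takes a point from camera to tool coordinates, whose origin is the TCP and whose axes are the flange's). Camera axes: x right, y up, looking along -z (the intrinsics and any distortion apply to the point x, -y, -z); pixel columns grow to the right and rows downward; lengths in m; the calibration is good to about 2 mm. A picture is of the moment at which its call begins: read the wrist's pose just before it. calibration takes no time and is no camera call.
- hand_in(): hands the job in, once; it reports no verdict.
The state is a dict: "time_s": time; "joints": joint angles; "joint_vel": joint speeds; "effort": joint torques, N m; "tcp_pos": TCP position; "ee_rot": TCP orientation; "force": force on the tool from outside, world axes, zero at the start; "wrist_torque": the same for the moment, N m; "gripper_width": finger opening in m.
Only numpy, scipy, OpenCV 4.12 (cv2) and the standard library are available. Lean on these libraries where they do the work, as an engineer would, in place of code of your own. Each camera call takes 0.05 s, during which the arm holds its last target.

## Working session

There is one attempt and no reset: what is moved stays moved. The work goes in short steps, Python scripts to look and compute and a tool call to move; the robot and the scene stay as the last step left them, time stands still between calls to the robot, and variables do not carry over. Pictures are saved under pics/ and viewed, and the job is handed in when it is done.

Besides the shell and the picture viewer there is one more tool, called after "Request:" in YAML: its name, and indented under it one key for each argument. drive_tool: Moves the arm, as the interface text tells. Its arguments: {"type":"object","properties":{"deltas":{"type":"array","items":{"type":"object","properties":{"gripper":{"type":"number"},"dx":{"type":"number"},"dy":{"type":"number"},"dz":{"type":"number"},"rx":{"type":"number"},"ry":{"type":"number"},"rz":{"type":"number"}}}}},"required":["deltas"]}

```bash
mkdir -p pics
cat > h.py <<'E'
import numpy as np,cv2
from bench import sense, read_camera, calibration, hand_in
def snap(n,f):
    im=read_camera(n); cv2.imwrite(f,im[:,:,::-1]); return im
def ray(n,u,v,s=None):
    c=calibration(n); x=(u-c['cx'])/c['fx']; y=(v-c['cy'])/c['fy']
    a,b=x,y
    for _ in range(20):
        r2=a*a+b*b; a=x/(1+c['k1']*r2); b=y/(1+c['k1']*r2)
    d=np.array([a,-b,-1.])
    if 'world_to_cam' in c: T=np.linalg.inv(np.array(c['world_to_cam']))
    else:
        W=np.eye(4);W[:3,:3]=cv2.Rodrigues(np.array(s['ee_rot'],float))[0];W[:3,3]=s['tcp_pos'];T=W@np.array(c['tool_from_camera'])
    return T[:3,3],T[:3,:3]@d
def atz(n,u,v,z,s=None):
    o,d=ray(n,u,v,s); return o+d*(z-o[2])/d[2]
def proj(n,p,s=None):
    c=calibration(n)
    if 'world_to_cam' in c: M=np.array(c['world_to_cam'])
    else:
        W=np.eye(4);W[:3,:3]=cv2.Rodrigues(np.array(s['ee_rot'],float))[0];W[:3,3]=s['tcp_pos'];M=np.linalg.inv(W@np.array(c['tool_from_camera']))
    q=M@np.append(p,1); a=q[0]/-q[2]; b=-q[1]/-q[2]; k=1+c['k1']*(a*a+b*b)
    return np.array([c['fx']*a*k+c['cx'],c['fy']*b*k+c['cy']])
E
python3 - <<'E'
from h import *
for n in('scene','top','wrist'): snap(n,f'pics/{n}0.png'); print(calibration(n))
print(sense())
E
```

```text
{'fx': 385.0940254011799, 'fy': 385.0940254011799, 'cx': 279.3021033827516, 'cy': 207.05921132109003, 'k1': 0.03445058745582243, 'world_to_cam': array([[-7.27361101e-01,  6.86254883e-01, -2.54244319e-04,
         4.89590743e-01],
       [-5.84127307e-01, -6.18921610e-01,  5.25101257e-01,
         2.39601586e-01],
       [ 3.60195944e-01,  3.82086739e-01,  8.51039720e-01,
        -1.21401958e+00],
       [ 0.00000000e+00,  0.00000000e+00,  0.00000000e+00,
         1.00000000e+00]])}
{'fx': 542.0898475068108, 'fy': 542.0898475068108, 'cx': 283.70761015986, 'cy': 203.12372846030945, 'k1': 0.021767643995972696, 'world_to_cam': array([[ 0.00966342, -0.99988174, -0.01196306, -0.07155844],
       [ 0.98755406,  0.00766474,  0.15709306, -0.6305238 ],
       [-0.15698279, -0.01333223,  0.98751134, -1.44557622],
       [ 0.        ,  0.        ,  0.        ,  1.        ]])}
{'fx': 378.49309452498744, 'fy': 378.49309452498744, 'cx': 277.30704414590724, 'cy': 215.63942427436646, 'k1': -0.03238556951139793, 'tool_from_camera': array([[ 1.61808747e-04,  9.59227471e-01,  2.82635159e-01,
         7.
[... 286 characters left out ...]
5, 'joints': array([ 1.10749051,  0.42658762,  0.07384036,  1.60646748, -0.03412123,
        1.11077139, -0.06708877]), 'joint_vel': array([-5.73013739e-04, -7.97087272e-04,  1.11279059e-05, -2.22525394e-03,
       -3.50685019e-04, -1.54207802e-03, -8.15375770e-04]), 'effort': array([ 2.85745213e-03, -9.50324106e+01,  3.76331449e+00, -4.63760877e+01,
        1.94244058e-02,  7.95539352e-03,  1.85934923e-04]), 'tcp_pos': array([ 0.20826345, -0.64175758,  0.24976814]), 'ee_rot': array([-3.10205964e+00, -4.90730577e-01,  2.96682983e-04]), 'force': array([-0.21762773,  0.86940428,  0.02307412]), 'wrist_torque': array([-0.01984101,  0.05799169, -0.04208801]), 'gripper_width': 0.08530540748433207}
```

View pics/top0.png

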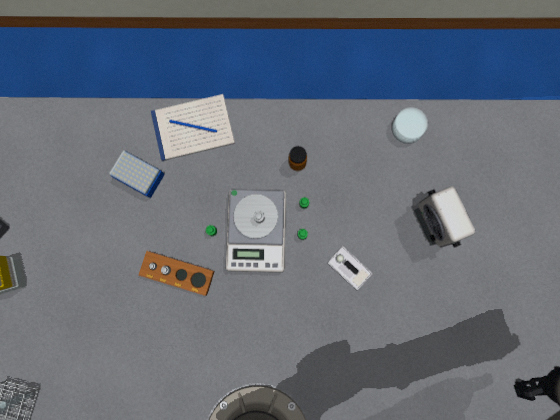

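View pics/scene0.png

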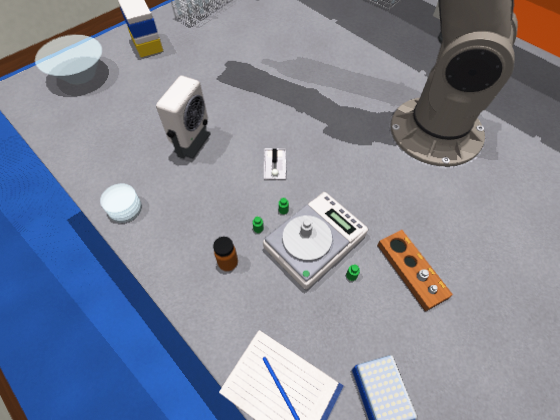

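View pics/wrist0.png

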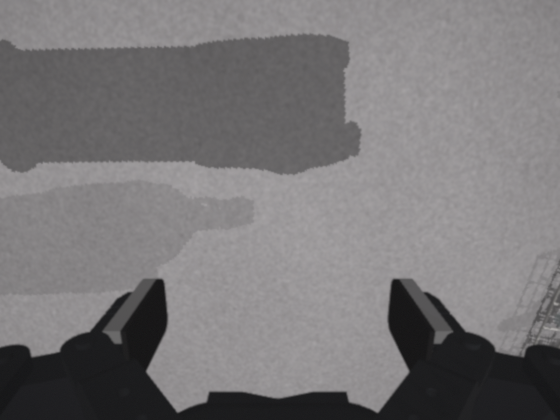

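The top view shows the balance with the steel weight on its pan at about (260,217). Green look-alikes stand on the bench at (211,230), (304,202) and (302,234). The block is at (176,273), with its empty recesses at (181,275) and (198,280). The tray is at (350,268) with the ball end at about (340,259), and the ioniser is at (442,217). I'll enlarge these to confirm and measure.

Run:
```python
import cv2,numpy as np
a=cv2.imread('pics/top0.png'); b=cv2.imread('pics/scene0.png')
A=cv2.resize(a[180:310,130:290],None,fx=5,fy=4.6,interpolation=2)
cv2.imwrite('pics/c1.png',cv2.resize(a[185:305,130:290],None,fx=5,fy=5,interpolation=2))
cv2.imwrite('pics/c2.png',cv2.resize(a[175:295,325:485],None,fx=5,fy=5,interpolation=2))
cv2.imwrite('pics/c3.png',cv2.resize(b[190:310,240:400],None,fx=5,fy=5,interpolation=2))
cv2.imwrite('pics/c4.png',cv2.resize(b[70:190,150:310],None,fx=5,fy=5,interpolation=2))
```

```text
(no output)
```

View pics/c1.png

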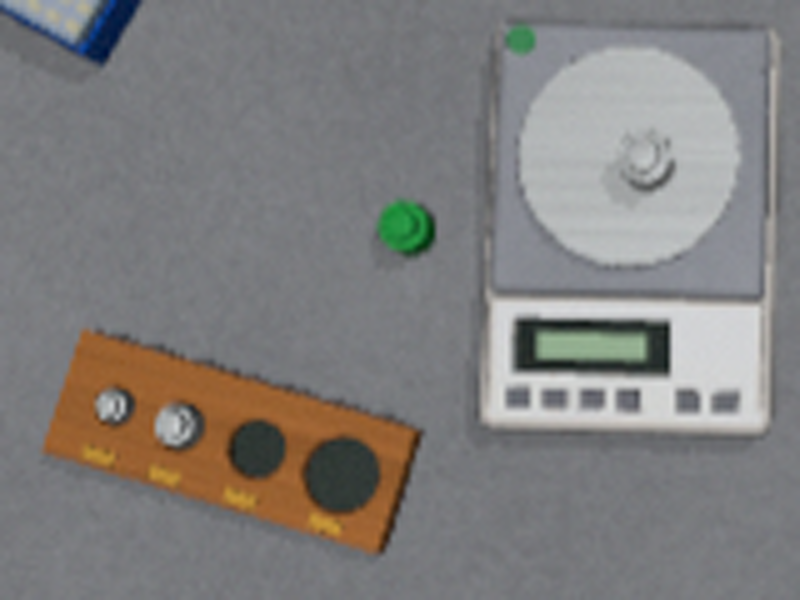

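View pics/c2.png

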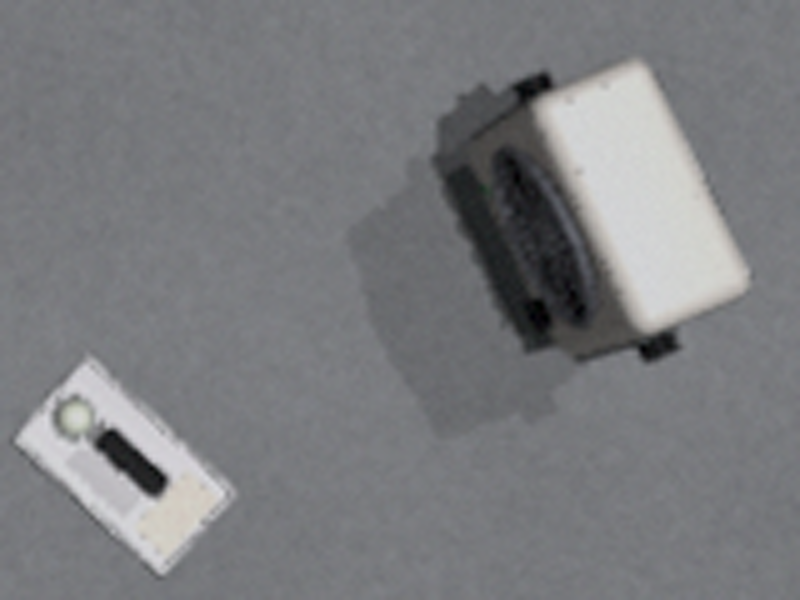

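View pics/c3.png

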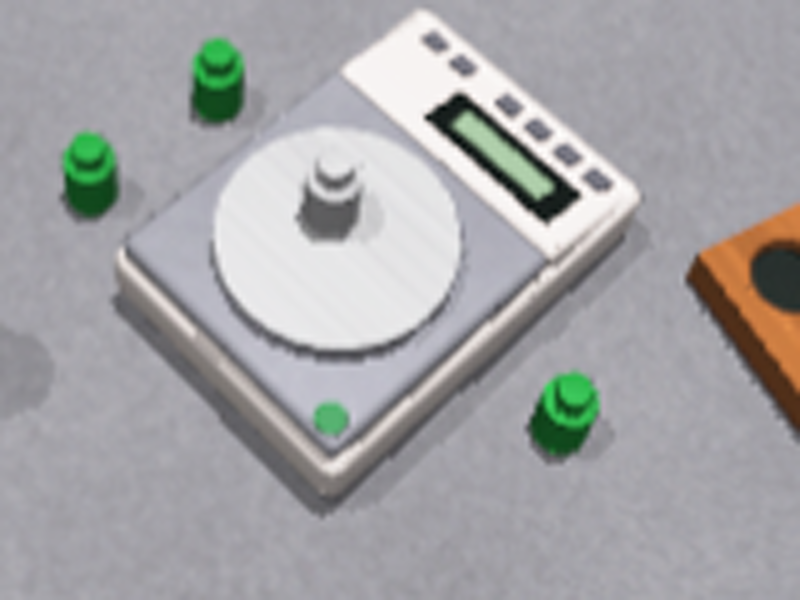

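View pics/c4.png

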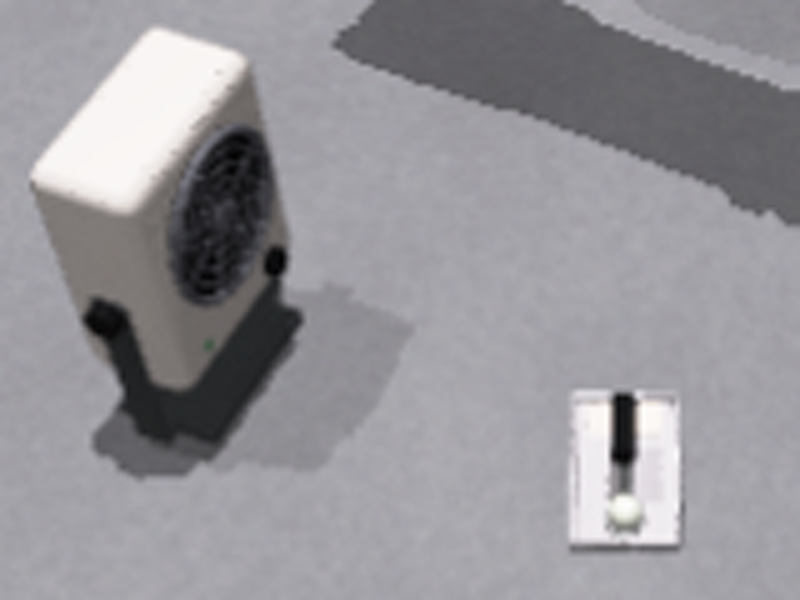

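Run:
```python
from h import *
def c(n,o,x,y,z): return atz(n,o[0]+(x+.5)/5-.5,o[1]+(y+.5)/5-.5,z)
np.set_printoptions(precision=4,suppress=True)
T=(130,185)
print('knob',c('top',T,648,152,.13),c('scene',(240,190),335,162,.13))
print('pan',c('top',T,630,157,.078),c('scene',(240,190),338,238,.078))
B=[c('top',T,x,y,.028) for x,y in((82,331),(420,430),(380,553),(43,452))]
print('block',np.mean(B,0),B)
for n,x,y in(('r500',342,475),('r200',257,448)): print(n,c('top',T,x,y,.028))
T=(325,175)
Q=[c('top',T,x,y,.007) for x,y in((88,355),(238,490),(163,577),(13,440))]
print('tray',np.mean(Q,0),Q)
print('ball',c('top',T,75,416,.015),c('scene',(150,70),625,510,.015))
g=[c('top',T,x,y,.05) for x,y in((103,437),(160,487))]; print('grip',np.mean(g,0),g)
I=[c('top',T,x,y,.202) for x,y in((540,103),(640,58),(750,285),(648,334))]
print('ion',np.mean(I,0),I)
d=I[3]-I[0]; print('front dir',np.degrees(np.arctan2(d[1],d[0])),np.linalg.norm(d)); d=I[2]-I[1]; print(np.degrees(np.arctan2(d[1],d[0])),np.linalg.norm(d))
d=Q[0]-Q[1]; print('trayx',np.degrees(np.arctan2(d[1],d[0])),np.linalg.norm(d)); d=Q[3]-Q[2]; print(np.degrees(np.arctan2(d[1],d[0])),np.linalg.norm(d))
d=B[0]-B[1]; print('blocky',np.degrees(np.arctan2(d[1],d[0])),np.linalg.norm(d)); d=B[3]-B[2]; print(np.degrees(np.arctan2(d[1],d[0])),np.linalg.norm(d))
R=cv2.Rodrigues(sense()['ee_rot'])[0]; print(R)
```

```text
knob [ 0.5866 -0.0037  0.13  ] [0.5862 0.0001 0.13  ]
pan [0.5908 0.009  0.078 ] [0.592  0.0121 0.078 ]
block [0.4385 0.2287 0.028 ] [array([0.4982, 0.3135, 0.028 ]), array([0.4454, 0.1249, 0.028 ]), array([0.3787, 0.1447, 0.028 ]), array([0.4318, 0.3315, 0.028 ])]
r500 [0.4206 0.1669 0.028 ]
r200 [0.4349 0.2141 0.028 ]
tray [ 0.4578 -0.2505  0.007 ] [array([ 0.5188, -0.2303,  0.007 ]), array([ 0.4447, -0.3127,  0.007 ]), array([ 0.3967, -0.2706,  0.007 ]), array([ 0.4711, -0.1882,  0.007 ])]
ball [ 0.4843 -0.2221  0.015 ] [ 0.483  -0.2213  0.015 ]
grip [ 0.4578 -0.2492  0.05  ] [array([ 0.4711, -0.234 ,  0.05  ]), array([ 0.4446, -0.2644,  0.05  ])]
ion [ 0.5845 -0.4843  0.202 ] [array([ 0.6295, -0.4351,  0.202 ]), array([ 0.6524, -0.485 ,  0.202 ]), array([ 0.5403, -0.5337,  0.202 ]), array([ 0.5159, -0.4835,  0.202 ])]
front dir -156.96230410987712 0.12347183899068413
-156.5179421353845 0.12231043905226989
trayx 48.05458847139351 0.11083420405659196
47.92384562973786 0.11104313660961226
blocky 74.37258218534853 0.19579650007404878
74.1528457806447 0.19420007472017942
[[ 0.9512  0.3087 -0.0003]
 [ 0.3087 -0.9512  0.0009]
 [-0.     -0.001  -1.    ]]
```

The steel weight on the pan, at top (259.6,215), is the only non-green one. The three green ones stand on the bench, so I leave them alone. The measured block length (195 mm), tray length (111 mm) and recess positions match the given sizes. I'll move above the pan with the jaws turned to the block's x axis.

Request:
drive_tool:
  deltas:
    - {"dx":37.8,"dy":64,"dz":0,"rz":56.3,"gripper":8.5}
    - {"dx":37.8,"dy":64,"dz":0,"rz":56.3,"gripper":8.5}
    - {"dx":37.8,"dy":64,"dz":0,"rz":56.3,"gripper":8.5}
    - {"dx":37.8,"dy":64,"dz":0,"rz":56.3,"gripper":8.5}
    - {"dx":37.8,"dy":64,"dz":0,"rz":56.3,"gripper":8.5}
    - {"dx":37.8,"dy":64,"dz":0,"rz":56.3,"gripper":8.5}
    - {"dx":37.8,"dy":64,"dz":0,"rz":56.3,"gripper":8.5}
    - {"dx":37.8,"dy":64,"dz":0,"rz":56.3,"gripper":8.5}
    - {"dx":37.8,"dy":64,"dz":0,"rz":56.3,"gripper":8.5}
    - {"dx":37.8,"dy":64,"dz":0,"rz":56.3,"gripper":8.5}
    - {"dx":37.8,"dy":64,"dz":0,"rz":56.3,"gripper":8.5}
    - {"dx":37.8,"dy":64,"dz":0,"rz":56.3,"gripper":8.5}

```text
validation failed for argument at $.de...
```

Request:
drive_tool:
  deltas:
    - {"dx":18.9,"dy":32.0,"dz":0.0,"rx":0.0,"ry":0.0,"rz":28.0,"gripper":8.5}
    - {"dx":18.9,"dy":32.0,"dz":0.0,"rx":0.0,"ry":0.0,"rz":28.0,"gripper":8.5}

```text
time_s: 0.32
tcp_pos: [0.2496, -0.5703, 0.2494]
ee_rot: [-3.016, -0.876, 0.002]
force: [1.5, -0.7, 0.2]
gripper_width: 0.0852
```

```bash
python3 -c "
from h import *
s=sense();print(s['time_s'],s['tcp_pos'],s['ee_rot'])"; ls
```

```text
0.3167 [ 0.24956002 -0.57028305  0.24940953] [-3.01624853e+00 -8.76165715e-01  1.68086250e-03]
h.py
pics
```

Request:
drive_tool:
  deltas:
    - {"dx":18.0,"dy":30.0,"rz":30.0,"gripper":8.5}
    - {"dx":18.0,"dy":30.0,"rz":30.0,"gripper":8.5}
    - {"dx":18.0,"dy":30.0,"rz":30.0,"gripper":8.5}
    - {"dx":18.0,"dy":30.0,"rz":30.0,"gripper":8.5}
    - {"dx":18.0,"dy":30.0,"rz":30.0,"gripper":8.5}
    - {"dx":18.0,"dy":30.0,"rz":30.0,"gripper":8.5}
    - {"dx":18.0,"dy":30.0,"rz":30.0,"gripper":8.5}
    - {"dx":18.0,"dy":30.0,"rz":30.0,"gripper":8.5}
    - {"dx":18.0,"dy":30.0,"rz":30.0,"gripper":8.5}

```text
validation failed for argument at $.de...
```

```bash
cat > st.py <<'E'
from h import *
np.set_printoptions(precision=4,suppress=True)
s=sense();R=cv2.Rodrigues(s['ee_rot'])[0]
print(s['time_s'],s['tcp_pos'],'jaw',np.degrees(np.arctan2(R[1,1],R[0,1])),'z',R[:,2],'w',s['gripper_width'],'F',s['force'],'j',s['joints'])
E
python3 st.py
```

```text
0.3167 [ 0.2496 -0.5703  0.2494] jaw -57.604769474535495 z [-0.0012  0.0003 -1.    ] w 0.08523069932206725 F [ 1.5124 -0.6724  0.2266] j [1.0543 0.3424 0.0002 1.7277 0.0009 1.0724 0.0486]
```

Request:
drive_tool:
  deltas:
    - {"dx":33.7,"dy":56.8,"dz":0.0,"rx":0.0,"ry":0.0,"rz":41.9,"gripper":8.5}
    - {"dx":33.7,"dy":56.8,"dz":0.0,"rx":0.0,"ry":0.0,"rz":41.9,"gripper":8.5}
    - {"dx":33.7,"dy":56.8,"dz":0.0,"rx":0.0,"ry":0.0,"rz":41.9,"gripper":8.5}
    - {"dx":33.7,"dy":56.8,"dz":0.0,"rx":0.0,"ry":0.0,"rz":41.9,"gripper":8.5}
    - {"dx":33.7,"dy":56.8,"dz":0.0,"rx":0.0,"ry":0.0,"rz":41.9,"gripper":8.5}
    - {"dx":33.7,"dy":56.8,"dz":0.0,"rx":0.0,"ry":0.0,"rz":41.9,"gripper":8.5}
    - {"dx":33.7,"dy":56.8,"dz":0.0,"rx":0.0,"ry":0.0,"rz":41.9,"gripper":8.5}
    - {"dx":33.7,"dy":56.8,"dz":0.0,"rx":0.0,"ry":0.0,"rz":41.9,"gripper":8.5}
    - {"dx":33.7,"dy":56.8,"dz":0.0,"rx":0.0,"ry":0.0,"rz":41.9,"gripper":8.5}
    - {"dx":33.7,"dy":56.8,"dz":0.0,"rx":0.0,"ry":0.0,"rz":41.9,"gripper":8.5}
    - {"dx":33.7,"dy":56.8,"dz":0.0,"rx":0.0,"ry":0.0,"rz":41.9,"gripper":8.5}
    - {"dx":33.7,"dy":56.8,"dz":0.0,"rx":0.0,"ry":0.0,"rz":41.9,"gripper":8.5}

```text
time_s: 1.32
tcp_pos: [0.5064, -0.1384, 0.2504]
ee_rot: [2.506, 1.895, -0.0]
force: [0.7, -1.6, 0.8]
gripper_width: 0.0851
```

```bash
python3 st.py
```

```text
1.3167 [ 0.5064 -0.1384  0.2504] jaw -15.809855664136418 z [ 0.0002 -0.0002 -1.    ] w 0.08513939195698379 F [ 0.6977 -1.6024  0.8053] j [ 0.5134  0.209  -0.4203  1.9185  0.0989  1.0338 -0.2254]
```

Request:
drive_tool:
  deltas:
    - {"dx":8.0,"dy":13.6,"dz":0.0,"rx":0.0,"ry":0.0,"rz":0.0,"gripper":8.5}
    - {"dx":8.0,"dy":13.6,"dz":0.0,"rx":0.0,"ry":0.0,"rz":0.0,"gripper":8.5}
    - {"dx":8.0,"dy":13.6,"dz":0.0,"rx":0.0,"ry":0.0,"rz":0.0,"gripper":8.5}
    - {"dx":8.0,"dy":13.6,"dz":0.0,"rx":0.0,"ry":0.0,"rz":0.0,"gripper":8.5}
    - {"dx":8.0,"dy":13.6,"dz":0.0,"rx":0.0,"ry":0.0,"rz":0.0,"gripper":8.5}
    - {"dx":8.0,"dy":13.6,"dz":0.0,"rx":0.0,"ry":0.0,"rz":0.0,"gripper":8.5}

```text
time_s: 1.82
tcp_pos: [0.5862, -0.002, 0.2498]
ee_rot: [-2.501, -1.899, 0.0]
force: [0.3, -1.2, -0.3]
gripper_width: 0.0852
```

```bash
python3 st.py
python3 - <<'E'
from h import *
s=sense(); snap('wrist','pics/w1.png')
for z in (.078,.116,.13): print(z,proj('wrist',[.5864,-.002,z],s))
print('pan',proj('wrist',[.5912,.0105,.078],s))
E
```

```text
1.8167 [ 0.5862 -0.002   0.2498] jaw -15.59862587473599 z [-0.0008  0.0009 -1.    ] w 0.08516854877693462 F [ 0.2804 -1.1665 -0.3417] j [ 0.2873  0.3213 -0.4833  1.7852  0.1663  1.0762 -0.5266]
0.078 [278.12612682 197.07386224]
0.116 [278.19894195 209.78818722]
0.13 [278.23103863 215.39637467]
pan [279.7352983 180.6702927]
```

View pics/w1.png

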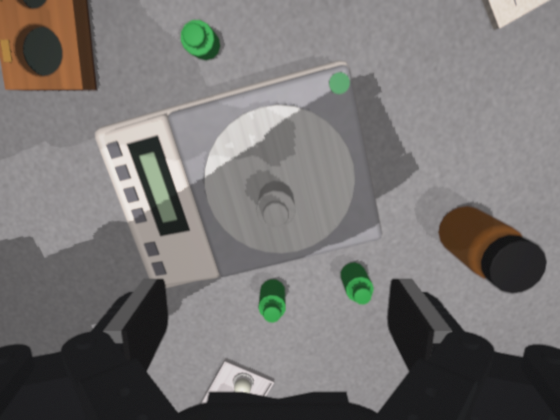

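The weight's knob is at about (275,212) in the wrist view, against a predicted (278,215). That is a 2 mm difference, so I'll measure it exactly.

Run:
```python
from h import *
im=cv2.imread('pics/w1.png'); cv2.imwrite('pics/w1c.png',cv2.resize(im[90:265,190:370],None,fx=3.3,fy=3.3,interpolation=2))
```

```text
(no output)
```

View pics/w1c.png

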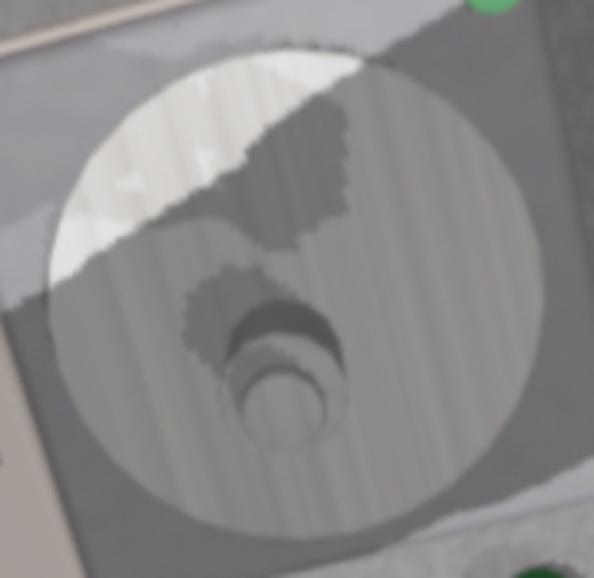

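```bash
python3 - <<'E'
from h import *
import json
s=sense(); 
print(atz('wrist',275.9,214.2,.13,s),atz('wrist',276.5,209.5,.116,s))
E
python3 st.py
```

```text
[ 0.58463796 -0.0026923   0.13      ] [ 0.58481543 -0.00340106  0.116     ]
1.8667 [ 0.5857 -0.0038  0.2498] jaw -15.725757993309028 z [-0.0009  0.0001 -1.    ] w 0.08504003787728824 F [ 0.152  -1.24   -0.8933] j [ 0.289   0.3204 -0.482   1.7862  0.1664  1.0762 -0.526 ]
```

Request:
drive_tool:
  deltas:
    - {"dx":-0.1,"dy":0.0,"dz":-3.0,"rx":0.0,"ry":0.0,"rz":0.0,"gripper":7.0}
    - {"dx":-0.1,"dy":0.0,"dz":-6.0,"rx":0.0,"ry":0.0,"rz":0.0,"gripper":7.0}
    - {"dx":-0.1,"dy":0.0,"dz":-9.0,"rx":0.0,"ry":0.0,"rz":0.0,"gripper":7.0}
    - {"dx":-0.1,"dy":0.0,"dz":-11.0,"rx":0.0,"ry":0.0,"rz":0.0,"gripper":7.0}
    - {"dx":-0.1,"dy":0.0,"dz":-12.5,"rx":0.0,"ry":0.0,"rz":0.0,"gripper":6.0}
    - {"dx":-0.1,"dy":0.0,"dz":-13.2,"rx":0.0,"ry":0.0,"rz":0.0,"gripper":6.0}
    - {"dx":-0.1,"dy":0.0,"dz":-13.7,"rx":0.0,"ry":0.0,"rz":0.0,"gripper":5.0}
    - {"dx":-0.1,"dy":0.0,"dz":-13.7,"rx":0.0,"ry":0.0,"rz":0.0,"gripper":5.0}
    - {"dx":-0.1,"dy":0.0,"dz":-13.7,"rx":0.0,"ry":0.0,"rz":0.0,"gripper":5.0}

```text
time_s: 2.62
tcp_pos: [0.5851, -0.0047, 0.1141]
ee_rot: [2.506, 1.894, 0.001]
force: [1.0, 0.6, -0.6]
gripper_width: 0.05
```

```bash
python3 st.py
python3 - <<'E'
from h import *
s=sense(); snap('wrist','pics/w2.png'); snap('scene','pics/s2.png')
im=cv2.imread('pics/s2.png'); cv2.imwrite('pics/s2c.png',cv2.resize(im[150:270,230:390],None,fx=5,fy=5,interpolation=2))
E
python3 st.py
```

```text
2.6167 [ 0.5851 -0.0047  0.1141] jaw -15.835266153844941 z [ 0.0008 -0.0001 -1.    ] w 0.050039074428998596 F [ 0.9702  0.5848 -0.5883] j [ 0.2466  0.4732 -0.441   1.9041  0.2693  0.8214 -0.6132]
2.7167 [ 0.5854 -0.0044  0.1144] jaw -15.819024433995471 z [ 0.0015 -0.0001 -1.    ] w 0.05012871615572219 F [ 0.6025 -0.0581 -0.3787] j [ 0.2464  0.4729 -0.4412  1.9039  0.2694  0.8213 -0.6134]
```

View pics/w2.png

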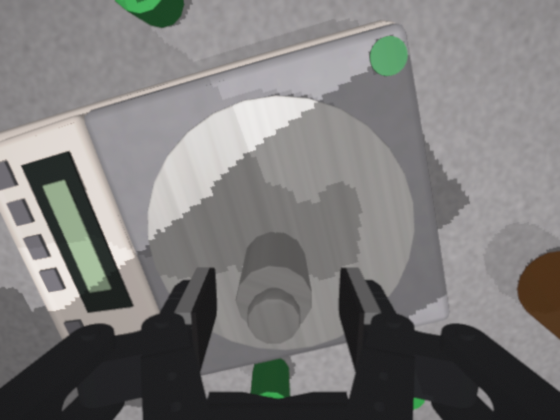

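View pics/s2c.png

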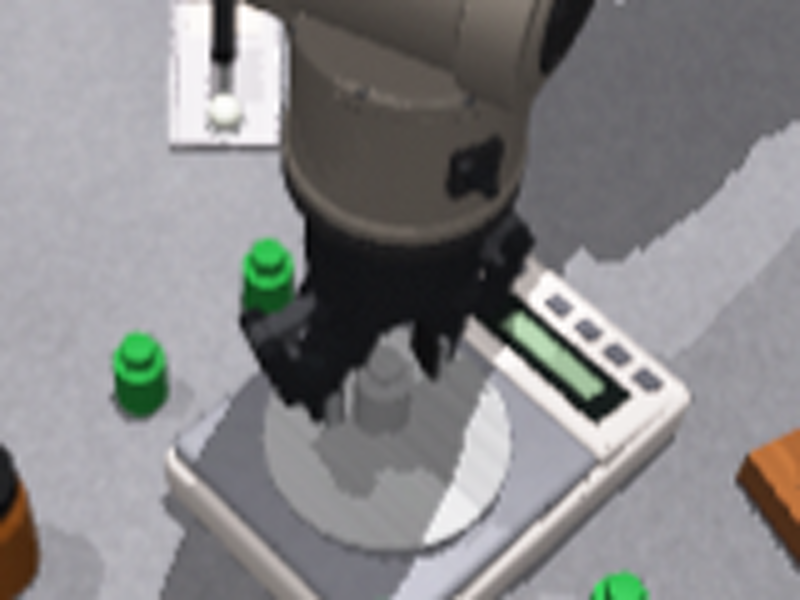

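Run:
```python
from h import *
s=sense()
p=atz('wrist',274,313,.13,s);R=cv2.Rodrigues(s['ee_rot'])[0]
print(p,R.T@(p-s['tcp_pos']))
p=atz('wrist',274,292,.116,s);print(p,R.T@(p-s['tcp_pos']))
```

```text
[0.5860065  0.00292897 0.13      ] [ 0.00726167 -0.00138062 -0.01562012]
[0.58594231 0.0030387  0.116     ] [ 0.00734566 -0.00149305 -0.00162024]
```

Run:
```python
from h import *
s=sense();R=cv2.Rodrigues(s['ee_rot'])[0]
P=lambda t: proj('wrist',s['tcp_pos']+R@np.array(t),s)
for t in ([0,0,0],[.011,-.025,.015],[-.011,-.025,.015],[.011,.025,.015],[.011,.025,0.019],[.011,.025,0.0]): print(t,P(t))
im=cv2.imread('pics/w2.png')
for k,x in enumerate([0]):
  for (z,r,col) in ((.13,.009,(0,0,255)),(.116,.014,(0,255,0)),(.078,.014,(255,0,0))):
    for a in np.linspace(0,6.28,60):
      for c0,cc in (((.5848,-.0032),col),((.586,.003),(0,255,255))):
        u,v=proj('wrist',[c0[0]+r*np.cos(a),c0[1]+r*np.sin(a),z],s); cv2.circle(im,(int(round(u)),int(round(v))),0,cc,-1)
cv2.imwrite('pics/w2o.png',cv2.resize(im[200:400,140:410],None,fx=2.9,fy=2.9,interpolation=0))
```

```text
[0, 0, 0] [278.16733937 307.95485102]
[0.011, -0.025, 0.015] [214.85127957 263.59882009]
[-0.011, -0.025, 0.015] [217.43688878 312.76551749]
[0.011, 0.025, 0.015] [341.33243013 263.60124385]
[0.011, 0.025, 0.019] [339.73508509 259.61192528]
[0.011, 0.025, 0.0] [348.11946387 280.56223274]
```

View pics/w2o.png

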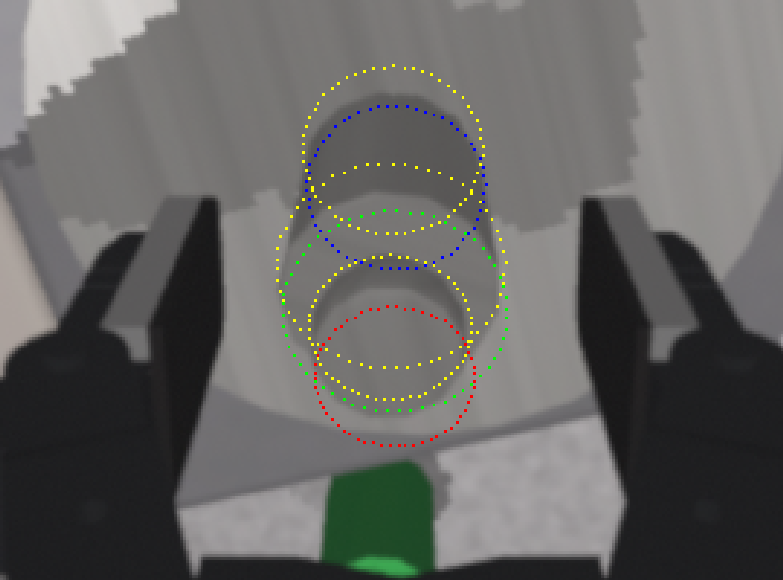

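The overlay puts the weight 2 mm along tool x (mainly +y) from the TCP. I'll centre on it, lower 2 mm and close.

Request:
drive_tool:
  deltas:
    - {"dx":0.05,"dy":0.2,"dz":-0.2,"rx":0.0,"ry":0.0,"rz":0.0,"gripper":5.0}
    - {"dx":0.05,"dy":0.2,"dz":-0.2,"rx":0.0,"ry":0.0,"rz":0.0,"gripper":3.5}
    - {"dx":0.05,"dy":0.2,"dz":-0.2,"rx":0.0,"ry":0.0,"rz":0.0,"gripper":3.5}
    - {"dx":0.05,"dy":0.2,"dz":-0.2,"rx":0.0,"ry":0.0,"rz":0.0,"gripper":3.0}
    - {"dx":0.05,"dy":0.2,"dz":-0.2,"rx":0.0,"ry":0.0,"rz":0.0,"gripper":2.6}
    - {"dx":0.05,"dy":0.2,"dz":-0.2,"rx":0.0,"ry":0.0,"rz":0.0,"gripper":2.0}
    - {"dx":0.05,"dy":0.2,"dz":-0.2,"rx":0.0,"ry":0.0,"rz":0.0,"gripper":1.0}
    - {"dx":0.05,"dy":0.2,"dz":-0.2,"rx":0.0,"ry":0.0,"rz":0.0,"gripper":1.0}
    - {"dx":0.05,"dy":0.2,"dz":-0.2,"rx":0.0,"ry":0.0,"rz":0.0,"gripper":1.0}

```text
time_s: 3.47
tcp_pos: [0.5854, -0.0022, 0.1117]
ee_rot: [2.506, 1.895, 0.0]
force: [-2.1, 0.5, 6.9]
gripper_width: 0.0262
```

```bash
python3 st.py
python3 - <<'E'
from h import *
s=sense(); im=snap('wrist','pics/w3.png')
E
```

```text
3.4667 [ 0.5854 -0.0022  0.1117] jaw -15.797935911872077 z [ 0.0002 -0.0001 -1.    ] w 0.026159428930403635 F [-2.1471  0.5275  6.9349] j [ 0.2417  0.477  -0.4404  1.9046  0.2716  0.8182 -0.6186]
```

View pics/w3.png

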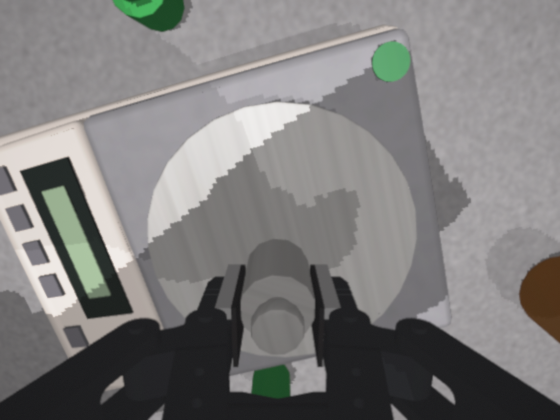

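The weight is held (opening 26 mm, still upright). I'll lift it straight up, then carry it.

Request:
drive_tool:
  deltas:
    - {"dx":0.0,"dy":0.0,"dz":0.3,"rx":0.0,"ry":0.0,"rz":0.0,"gripper":1.0}
    - {"dx":0.0,"dy":0.0,"dz":1.0,"rx":0.0,"ry":0.0,"rz":0.0,"gripper":1.0}
    - {"dx":0.0,"dy":0.0,"dz":2.0,"rx":0.0,"ry":0.0,"rz":0.0,"gripper":1.0}
    - {"dx":0.0,"dy":0.0,"dz":3.5,"rx":0.0,"ry":0.0,"rz":0.0,"gripper":1.0}
    - {"dx":0.0,"dy":0.0,"dz":5.0,"rx":0.0,"ry":0.0,"rz":0.0,"gripper":1.0}
    - {"dx":-1.0,"dy":1.5,"dz":6.5,"rx":0.0,"ry":0.0,"rz":0.0,"gripper":1.0}
    - {"dx":-3.0,"dy":4.0,"dz":7.5,"rx":0.0,"ry":0.0,"rz":0.0,"gripper":1.0}
    - {"dx":-5.0,"dy":7.0,"dz":8.0,"rx":0.0,"ry":0.0,"rz":0.0,"gripper":1.0}
    - {"dx":-7.0,"dy":10.0,"dz":8.0,"rx":0.0,"ry":0.0,"rz":0.0,"gripper":1.0}
    - {"dx":-9.0,"dy":13.0,"dz":7.0,"rx":0.0,"ry":0.0,"rz":0.0,"gripper":1.0}
    - {"dx":-11.0,"dy":16.0,"dz":5.0,"rx":0.0,"ry":0.0,"rz":0.0,"gripper":1.0}
    - {"dx":-13.0,"dy":19.0,"dz":4.0,"rx":0.0,"ry":0.0,"rz":0.0,"gripper":1.0}

```text
time_s: 4.52
tcp_pos: [0.4541, 0.1886, 0.1512]
ee_rot: [2.506, 1.894, 0.001]
force: [0.2, 0.4, -3.2]
gripper_width: 0.0261
```

Request:
drive_tool:
  deltas:
    - {"dx":-1.2,"dy":1.5,"dz":-1.0,"rx":0.0,"ry":0.0,"rz":0.0,"gripper":1.0}
    - {"dx":-2.1,"dy":2.5,"dz":-2.0,"rx":0.0,"ry":0.0,"rz":0.0,"gripper":1.0}
    - {"dx":-2.1,"dy":2.5,"dz":-3.0,"rx":0.0,"ry":0.0,"rz":0.0,"gripper":1.0}
    - {"dx":-2.1,"dy":2.5,"dz":-3.5,"rx":0.0,"ry":0.0,"rz":0.0,"gripper":1.0}
    - {"dx":-2.1,"dy":2.5,"dz":-3.5,"rx":0.0,"ry":0.0,"rz":0.0,"gripper":1.0}
    - {"dx":-2.1,"dy":2.5,"dz":-3.5,"rx":0.0,"ry":0.0,"rz":0.0,"gripper":1.0}

```text
time_s: 5.02
tcp_pos: [0.435, 0.2121, 0.1166]
ee_rot: [2.507, 1.893, -0.0]
force: [0.5, 0.6, -2.2]
gripper_width: 0.0264
```

```bash
python3 st.py
python3 - <<'E'
from h import *
s=sense(); snap('wrist','pics/w4.png'); snap('scene','pics/s4.png'); snap('top','pics/t4.png')
im=cv2.imread('pics/s4.png'); cv2.imwrite('pics/s4c.png',cv2.resize(im[190:310,320:480],None,fx=5,fy=5,interpolation=2))
E
python3 st.py
```

```text
5.0167 [0.435  0.2121 0.1166] jaw -15.871623127022005 z [-0.     -0.0002 -1.    ] w 0.026368446299976447 F [ 0.4867  0.5694 -2.1999] j [-0.0969  0.3466 -0.5702  2.1173  0.2732  0.7481 -1.1192]
5.1667 [0.435  0.2123 0.1169] jaw -15.873434501692149 z [ 0.0008  0.0002 -1.    ] w 0.025509851531989237 F [ 0.1349  0.8639 -2.2328] j [-0.0967  0.346  -0.5707  2.1174  0.2733  0.7477 -1.1196]
```

View pics/w4.png

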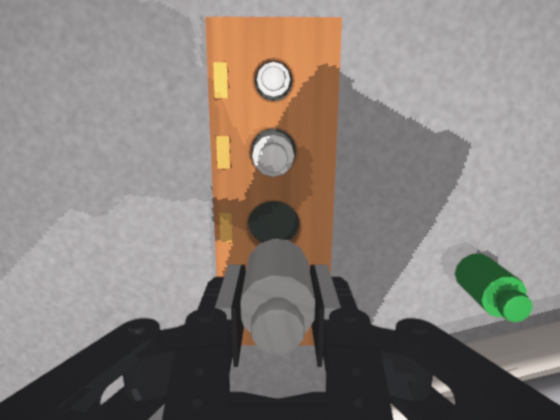

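View pics/s4c.png

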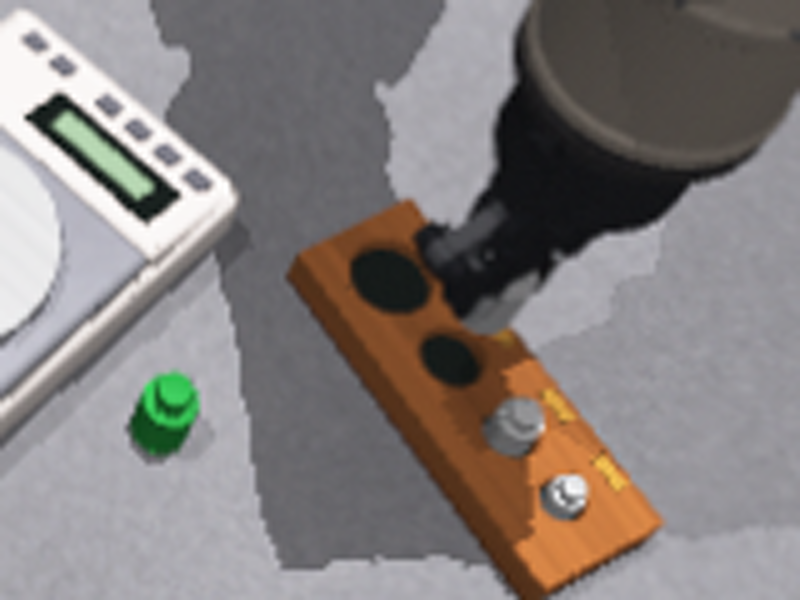

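Run:
```python
from h import *
np.set_printoptions(precision=4,suppress=True)
s=sense();R=cv2.Rodrigues(s['ee_rot'])[0];t=np.array(s['tcp_pos'])
for n,u,v,z in(('r200',274,222,.028),('w100top',273,154,.054),('w50top',273,78,.046)):
    p=atz('wrist',u,v,z,s);print(n,p,R.T@(p-t))
im=cv2.imread('pics/w4.png')
# predicted circles for weight at tool offset (ox,oy)
def circ(T,r,z,col,world=False):
    for a in np.linspace(0,6.28,80):
        q=np.array([T[0]+r*np.cos(a),T[1]+r*np.sin(a),z])
        p=q if world else t+R@q
        u,v=proj('wrist',p,s); u,v=int(round(u*3)),int(round(v*3))
        cv2.circle(big,(u,v),1,col,-1)
big=cv2.resize(im,None,fx=3,fy=3,interpolation=2)
circ((0,0),.009,-.018,(0,0,255));circ((0,0),.014,-.004,(0,255,0));circ((0,0),.014,.034,(255,0,0))
r=np.array([.4345,.2137]); circ(r,.016,.028,(0,255,255),True)
cv2.imwrite('pics/w4o.png',big[540:1120,480:1200])
```

```text
r200 [0.4344 0.2178 0.028 ] [ 0.0051 -0.0022  0.0889]
w100top [0.4459 0.2592 0.054 ] [ 0.048  -0.0024  0.0629]
w50top [0.4557 0.2935 0.046 ] [ 0.0837 -0.0024  0.0709]
```

View pics/w4o.png

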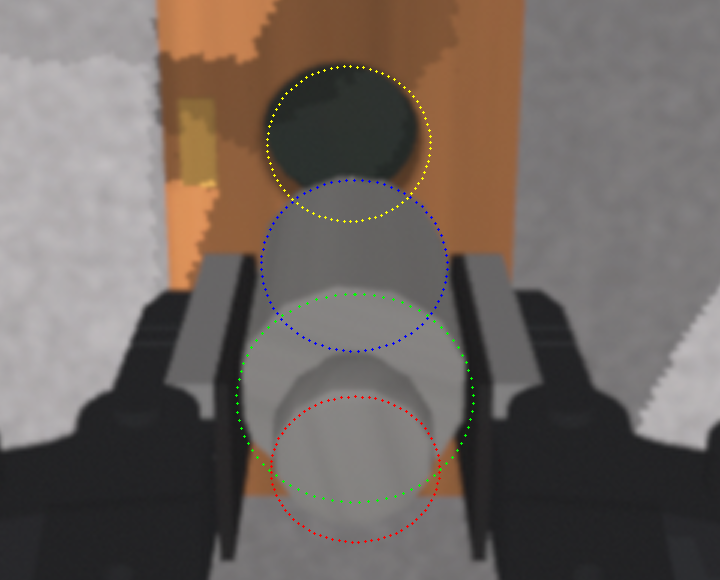

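Request:
drive_tool:
  deltas:
    - {"dx":-0.08,"dy":0.23,"dz":-1.0,"rx":0.0,"ry":0.0,"rz":0.0,"gripper":1.0}
    - {"dx":-0.08,"dy":0.23,"dz":-2.0,"rx":0.0,"ry":0.0,"rz":0.0,"gripper":1.0}
    - {"dx":-0.08,"dy":0.23,"dz":-3.0,"rx":0.0,"ry":0.0,"rz":0.0,"gripper":1.0}
    - {"dx":-0.08,"dy":0.23,"dz":-4.0,"rx":0.0,"ry":0.0,"rz":0.0,"gripper":1.0}
    - {"dx":-0.08,"dy":0.23,"dz":-4.7,"rx":0.0,"ry":0.0,"rz":0.0,"gripper":1.0}
    - {"dx":-0.08,"dy":0.23,"dz":-4.9,"rx":0.0,"ry":0.0,"rz":0.0,"gripper":1.0}
    - {"dx":-0.08,"dy":0.23,"dz":-4.9,"rx":0.0,"ry":0.0,"rz":0.0,"gripper":1.0}
    - {"dx":-0.08,"dy":0.23,"dz":-4.9,"rx":0.0,"ry":0.0,"rz":0.0,"gripper":1.0}

```text
time_s: 5.83
tcp_pos: [0.4335, 0.2152, 0.0673]
ee_rot: [-2.505, -1.895, 0.0]
force: [0.4, 0.9, -1.9]
gripper_width: 0.0259
```

```bash
python3 st.py
python3 - <<'E'
from h import *
s=sense(); snap('wrist','pics/w5.png'); snap('scene','pics/s5.png')
im=cv2.imread('pics/s5.png'); cv2.imwrite('pics/s5c.png',cv2.resize(im[210:300,370:450],None,fx=6.6,fy=6.6,interpolation=2))
im=cv2.imread('pics/w5.png'); cv2.imwrite('pics/w5c.png',cv2.resize(im[200:380,190:370],None,fx=3.3,fy=3.3,interpolation=2))
E
python3 st.py
```

```text
5.8333 [0.4335 0.2152 0.0673] jaw -15.78678194239815 z [-0.0003  0.0001 -1.    ] w 0.025882713553785082 F [ 0.3632  0.9196 -1.9109] j [-0.1479  0.4283 -0.5274  2.147   0.3525  0.6493 -1.1957]
5.9333 [0.4338 0.2152 0.0677] jaw -15.800149533327128 z [ 0.0006  0.0003 -1.    ] w 0.026051484310614204 F [-0.2972  1.487  -1.0573] j [-0.1475  0.4275 -0.5275  2.1468  0.3525  0.6494 -1.1957]
```

View pics/w5c.png

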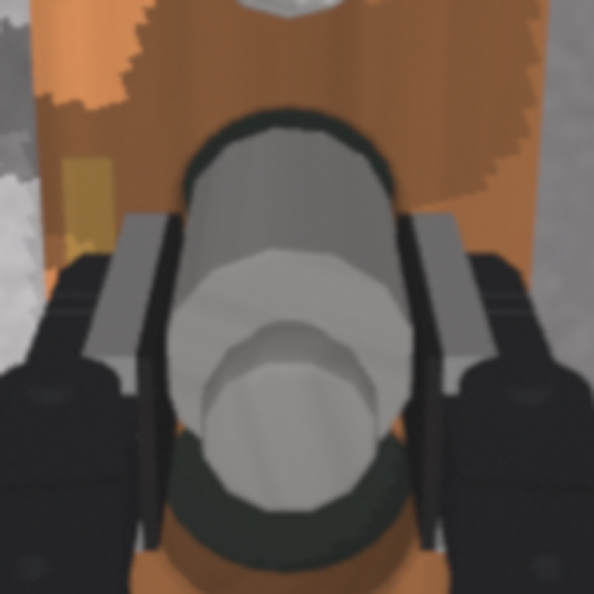

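View pics/s5c.png

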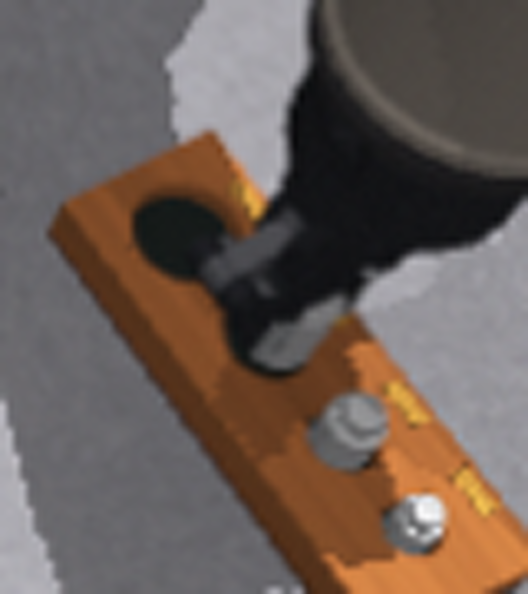

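The wrist crop shows the recess mouth with its sides at crop (183,396) and its top at 107, and the foot's sides at about (195,388) with its top at 126. It is centred sideways and 0.7 mm too far along tool +x. I'll correct that and start the insertion.

Request:
drive_tool:
  deltas:
    - {"dx":-0.02,"dy":-0.07,"dz":0.0,"rx":0.0,"ry":0.0,"rz":0.0,"gripper":1.0}
    - {"dx":-0.02,"dy":-0.07,"dz":-0.2,"rx":0.0,"ry":0.0,"rz":0.0,"gripper":1.0}
    - {"dx":-0.02,"dy":-0.07,"dz":-0.4,"rx":0.0,"ry":0.0,"rz":0.0,"gripper":1.0}
    - {"dx":-0.02,"dy":-0.07,"dz":-0.6,"rx":0.0,"ry":0.0,"rz":0.0,"gripper":1.0}
    - {"dx":-0.02,"dy":-0.07,"dz":-0.7,"rx":0.0,"ry":0.0,"rz":0.0,"gripper":1.0}
    - {"dx":-0.02,"dy":-0.07,"dz":-0.8,"rx":0.0,"ry":0.0,"rz":0.0,"gripper":1.0}
    - {"dx":-0.02,"dy":-0.07,"dz":-0.8,"rx":0.0,"ry":0.0,"rz":0.0,"gripper":1.0}

```text
time_s: 6.52
tcp_pos: [0.4332, 0.2143, 0.0591]
ee_rot: [-2.505, -1.895, 0.001]
force: [0.2, 0.3, -2.2]
gripper_width: 0.0256
```

```bash
python3 st.py
python3 - <<'E'
from h import *
s=sense(); snap('wrist','pics/w6.png')
im=cv2.imread('pics/w6.png'); cv2.imwrite('pics/w6c.png',cv2.resize(im[200:380,190:370],None,fx=3.3,fy=3.3,interpolation=2))
E
python3 st.py
```

```text
6.5167 [0.4332 0.2143 0.0591] jaw -15.796870393421093 z [-0.0004 -0.0001 -1.    ] w 0.02563554535025678 F [ 0.2112  0.3153 -2.2375] j [-0.1551  0.4414 -0.5184  2.1524  0.3659  0.6324 -1.2067]
6.5667 [0.4332 0.2144 0.0592] jaw -15.792933418223646 z [-0.0003 -0.     -1.    ] w 0.026304173159060213 F [-0.3655 -0.8224 -2.8038] j [-0.155   0.4412 -0.5185  2.1523  0.3657  0.6326 -1.2066]
```

View pics/w6c.png

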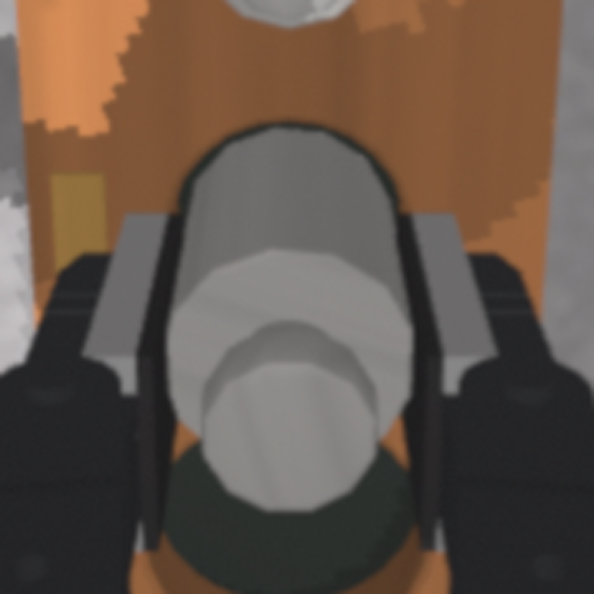

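The view fits a foot that is centred, just inside the mouth, and free of contact force. I'll continue down and watch the force.

Request:
drive_tool:
  deltas:
    - {"dx":0.0,"dy":0.0,"dz":-0.2,"rx":0.0,"ry":0.0,"rz":0.0,"gripper":1.0}
    - {"dx":0.0,"dy":0.0,"dz":-0.4,"rx":0.0,"ry":0.0,"rz":0.0,"gripper":1.0}
    - {"dx":0.0,"dy":0.0,"dz":-0.6,"rx":0.0,"ry":0.0,"rz":0.0,"gripper":1.0}
    - {"dx":0.0,"dy":0.0,"dz":-0.75,"rx":0.0,"ry":0.0,"rz":0.0,"gripper":1.0}
    - {"dx":0.0,"dy":0.0,"dz":-0.85,"rx":0.0,"ry":0.0,"rz":0.0,"gripper":1.0}
    - {"dx":0.0,"dy":0.0,"dz":-0.85,"rx":0.0,"ry":0.0,"rz":0.0,"gripper":1.0}
    - {"dx":0.0,"dy":0.0,"dz":-0.85,"rx":0.0,"ry":0.0,"rz":0.0,"gripper":1.0}

```text
time_s: 7.15
tcp_pos: [0.4333, 0.2144, 0.0507]
ee_rot: [-2.506, -1.895, 0.0]
force: [-0.4, 1.5, -1.0]
gripper_width: 0.0262
```

Request:
drive_tool:
  deltas:
    - {"dx":0.0,"dy":0.0,"dz":-0.05,"rx":0.0,"ry":0.0,"rz":0.0,"gripper":1.0}
    - {"dx":0.0,"dy":0.0,"dz":-0.05,"rx":0.0,"ry":0.0,"rz":0.0,"gripper":1.0}
    - {"dx":0.0,"dy":0.0,"dz":-0.05,"rx":0.0,"ry":0.0,"rz":0.0,"gripper":1.0}

```text
time_s: 7.4
tcp_pos: [0.4334, 0.2144, 0.0503]
ee_rot: [-2.506, -1.895, -0.0]
force: [0.6, -0.6, -2.7]
gripper_width: 0.026
```

Request:
drive_tool:
  deltas:
    - {"dx":0.0,"dy":0.0,"dz":-0.05,"rx":0.0,"ry":0.0,"rz":0.0,"gripper":1.0}
    - {"dx":0.0,"dy":0.0,"dz":-0.05,"rx":0.0,"ry":0.0,"rz":0.0,"gripper":1.0}
    - {"dx":0.0,"dy":0.0,"dz":-0.05,"rx":0.0,"ry":0.0,"rz":0.0,"gripper":1.0}

```text
time_s: 7.65
tcp_pos: [0.4333, 0.2143, 0.0498]
ee_rot: [-2.506, -1.895, 0.0]
force: [0.7, -0.0, -1.9]
gripper_width: 0.026
```

Request:
drive_tool:
  deltas:
    - {"dx":0.0,"dy":0.0,"dz":-0.05,"rx":0.0,"ry":0.0,"rz":0.0,"gripper":1.0}
    - {"dx":0.0,"dy":0.0,"dz":-0.05,"rx":0.0,"ry":0.0,"rz":0.0,"gripper":1.0}
    - {"dx":0.0,"dy":0.0,"dz":-0.05,"rx":0.0,"ry":0.0,"rz":0.0,"gripper":1.0}

```text
time_s: 7.9
tcp_pos: [0.4334, 0.2144, 0.0496]
ee_rot: [2.506, 1.895, 0.0]
force: [-3.0, -1.8, 9.0]
gripper_width: 0.0257
```

It touched the recess floor (9 N) at the expected TCP height of 0.0496. I'll open and back straight up.

Request:
drive_tool:
  deltas:
    - {"dx":0.0,"dy":0.0,"dz":0.05,"rx":0.0,"ry":0.0,"rz":0.0,"gripper":3.0}
    - {"dx":0.0,"dy":0.0,"dz":0.05,"rx":0.0,"ry":0.0,"rz":0.0,"gripper":3.5}
    - {"dx":0.0,"dy":0.0,"dz":0.05,"rx":0.0,"ry":0.0,"rz":0.0,"gripper":4.0}
    - {"dx":0.0,"dy":0.0,"dz":0.05,"rx":0.0,"ry":0.0,"rz":0.0,"gripper":5.0}
    - {"dx":0.0,"dy":0.0,"dz":0.05,"rx":0.0,"ry":0.0,"rz":0.0,"gripper":6.0}
    - {"dx":0.0,"dy":0.0,"dz":0.05,"rx":0.0,"ry":0.0,"rz":0.0,"gripper":6.0}

```text
time_s: 8.4
tcp_pos: [0.4333, 0.2143, 0.0498]
ee_rot: [-2.506, -1.895, 0.0]
force: [1.4, -0.6, -0.4]
gripper_width: 0.0599
```

Request:
drive_tool:
  deltas:
    - {"dx":0.0,"dy":0.0,"dz":1.0,"rx":0.0,"ry":0.0,"rz":0.0,"gripper":6.0}
    - {"dx":0.0,"dy":0.0,"dz":3.0,"rx":0.0,"ry":0.0,"rz":0.0,"gripper":6.0}
    - {"dx":0.0,"dy":0.0,"dz":6.0,"rx":0.0,"ry":0.0,"rz":0.0,"gripper":6.0}
    - {"dx":0.0,"dy":0.0,"dz":9.0,"rx":0.0,"ry":0.0,"rz":0.0,"gripper":6.0}
    - {"dx":0.0,"dy":0.0,"dz":12.0,"rx":0.0,"ry":0.0,"rz":0.0,"gripper":6.0}
    - {"dx":0.0,"dy":0.0,"dz":15.0,"rx":0.0,"ry":0.0,"rz":0.0,"gripper":6.0}
    - {"dx":0.0,"dy":0.0,"dz":17.0,"rx":0.0,"ry":0.0,"rz":0.0,"gripper":6.0}
    - {"dx":0.0,"dy":0.0,"dz":17.0,"rx":0.0,"ry":0.0,"rz":0.0,"gripper":6.0}

```text
time_s: 9.07
tcp_pos: [0.4347, 0.2154, 0.2245]
ee_rot: [2.504, 1.894, 0.009]
force: [0.9, -0.4, -0.0]
gripper_width: 0.0598
```

```bash
python3 st.py
python3 - <<'E'
from h import *
s=sense(); snap('wrist','pics/w7.png'); snap('scene','pics/s7.png')
im=cv2.imread('pics/s7.png'); cv2.imwrite('pics/s7c.png',cv2.resize(im[210:310,370:460],None,fx=5.9,fy=5.9,interpolation=2))
E
```

```text
9.0667 [0.4347 0.2154 0.2245] jaw -15.796683386709724 z [ 0.0057  0.0022 -1.    ] w 0.05975355357731987 F [ 0.8762 -0.3726 -0.0214] j [-0.0263  0.1908 -0.6271  2.0218  0.138   0.9632 -0.9988]
```

View pics/w7.png

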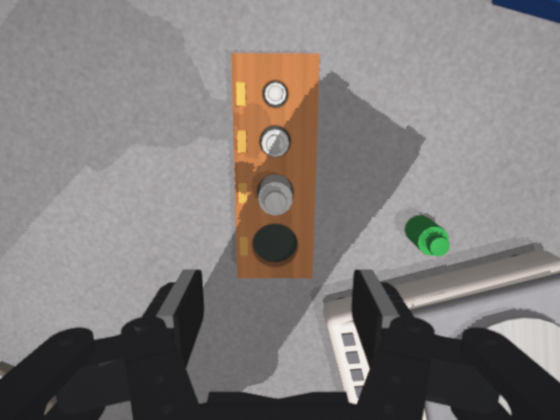

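View pics/s7c.png

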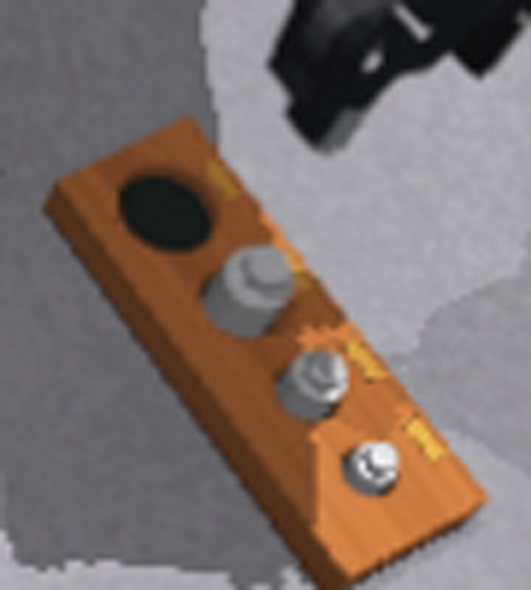

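The weight stands upright and seated in the 32 mm recess, at wrist (275,193) and scene crop (250,290). The wider recess is still empty and the other weights are untouched. Now I go to the tray.

Request:
drive_tool:
  deltas:
    - {"dx":4.0,"dy":-16.0,"dz":0.5,"rx":0.0,"ry":0.0,"rz":-13.0,"gripper":6.0}
    - {"dx":4.0,"dy":-16.0,"dz":0.5,"rx":0.0,"ry":0.0,"rz":-13.0,"gripper":6.0}
    - {"dx":5.0,"dy":-20.0,"dz":0.5,"rx":0.0,"ry":0.0,"rz":-15.0,"gripper":6.0}
    - {"dx":5.0,"dy":-20.0,"dz":0.5,"rx":0.0,"ry":0.0,"rz":-20.0,"gripper":6.0}
    - {"dx":5.0,"dy":-24.0,"dz":0.5,"rx":0.0,"ry":0.0,"rz":-26.2,"gripper":6.0}
    - {"dx":5.0,"dy":-27.0,"dz":0.5,"rx":0.0,"ry":0.0,"rz":-26.2,"gripper":6.0}
    - {"dx":5.0,"dy":-31.0,"dz":0.5,"rx":0.0,"ry":0.0,"rz":-26.2,"gripper":6.0}
    - {"dx":4.0,"dy":-35.0,"dz":0.5,"rx":0.0,"ry":0.0,"rz":-26.2,"gripper":6.0}
    - {"dx":3.0,"dy":-39.0,"dz":0.5,"rx":0.0,"ry":0.0,"rz":-26.2,"gripper":6.0}
    - {"dx":2.3,"dy":-43.0,"dz":0.5,"rx":0.0,"ry":0.0,"rz":-26.2,"gripper":6.0}
    - {"dx":2.3,"dy":-46.5,"dz":0.5,"rx":0.0,"ry":0.0,"rz":-26.2,"gripper":6.0}
    - {"dx":2.3,"dy":-46.5,"dz":0.5,"rx":0.0,"ry":0.0,"rz":-26.2,"gripper":6.0}

```text
time_s: 10.17
tcp_pos: [0.454, -0.2561, 0.2237]
ee_rot: [-2.873, -1.27, 0.004]
force: [-0.5, -0.5, -0.1]
gripper_width: 0.0599
```

```bash
python3 st.py
```

```text
10.1667 [ 0.454  -0.2561  0.2237] jaw -42.30065101901547 z [-0.0022 -0.0005 -1.    ] w 0.05989429131851589 F [-0.4583 -0.504  -0.1107] j [ 0.5818  0.2156 -0.2199  1.9637  0.0582  0.97   -0.4044]
```

Request:
drive_tool:
  deltas:
    - {"dx":0.0,"dy":0.0,"dz":0.0,"rx":0.0,"ry":0.0,"rz":0.0,"gripper":6.0}
    - {"dx":0.0,"dy":0.0,"dz":0.0,"rx":0.0,"ry":0.0,"rz":0.0,"gripper":6.0}

```text
time_s: 10.33
tcp_pos: [0.4555, -0.251, 0.2236]
ee_rot: [-2.869, -1.275, 0.002]
force: [1.2, 0.0, 0.3]
gripper_width: 0.0602
```

```bash
python3 st.py
python3 - <<'E'
from h import *
s=sense(); im=snap('wrist','pics/w8.png')
o=im[:,:,::-1].copy()
c=np.radians(47.98)
X=np.array([np.cos(c),np.sin(c)]);Y=np.array([-X[1],X[0]])
C=np.array([.458,-.2497])
def dr(a,b,z,col):
    u,v=proj('wrist',np.append(C+a*X+b*Y,z),s); cv2.circle(o,(int(u),int(v)),2,col,-1)
for a in(-.056,.056):
  for b in(-.032,.032): dr(a,b,.007,(0,0,255))
for a in(-.022,.022):
  for b in(-.007,.007): dr(a,b,.05,(0,255,0))
dr(.038,0,.023,(255,0,0))
cv2.imwrite('pics/w8o.png',o)
E
```

```text
10.3333 [ 0.4555 -0.251   0.2236] jaw -42.09669565301497 z [-0.002   0.0012 -1.    ] w 0.060247962416667494 F [1.2254 0.0448 0.275 ] j [ 0.5775  0.2145 -0.2253  1.9654  0.0571  0.97   -0.4099]
```

View pics/w8o.png

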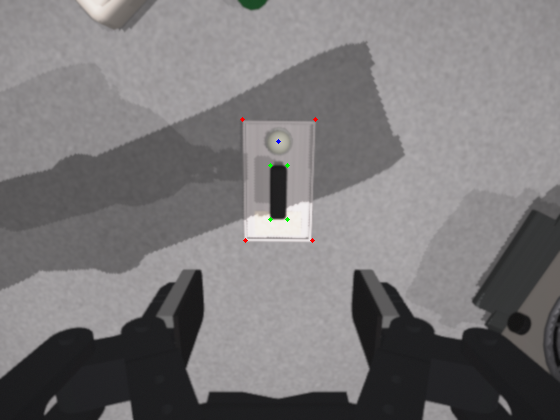

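The tray outline and grip bar match the prediction to within 2 px, with the bar at (279,192), the ball at (278,142) and the white patch at the near end. I'll descend.

Request:
drive_tool:
  deltas:
    - {"dx":0.1,"dy":0.1,"dz":-3.0,"rx":0.0,"ry":0.0,"rz":0.0,"gripper":6.0}
    - {"dx":0.1,"dy":0.1,"dz":-6.0,"rx":0.0,"ry":0.0,"rz":0.0,"gripper":6.0}
    - {"dx":0.1,"dy":0.1,"dz":-9.0,"rx":0.0,"ry":0.0,"rz":0.0,"gripper":6.0}
    - {"dx":0.1,"dy":0.1,"dz":-11.0,"rx":0.0,"ry":0.0,"rz":0.0,"gripper":5.0}
    - {"dx":0.1,"dy":0.1,"dz":-12.5,"rx":0.0,"ry":0.0,"rz":0.0,"gripper":4.0}
    - {"dx":0.1,"dy":0.1,"dz":-13.0,"rx":0.0,"ry":0.0,"rz":0.0,"gripper":4.0}
    - {"dx":0.1,"dy":0.1,"dz":-13.0,"rx":0.0,"ry":0.0,"rz":0.0,"gripper":4.0}
    - {"dx":0.1,"dy":0.1,"dz":-13.0,"rx":0.0,"ry":0.0,"rz":0.0,"gripper":4.0}

```text
time_s: 11.05
tcp_pos: [0.4578, -0.2489, 0.0953]
ee_rot: [-2.869, -1.28, -0.0]
force: [-0.1, 0.1, 1.0]
gripper_width: 0.0405
```

```bash
python3 st.py
python3 - <<'E'
from h import *
s=sense(); im=snap('wrist','pics/w9.png')
R=cv2.Rodrigues(s['ee_rot'])[0]
o=im[:,:,::-1].copy()
c=np.radians(47.98)
X=np.array([np.cos(c),np.sin(c)]);Y=np.array([-X[1],X[0]])
C=np.array([.458,-.2497])
for a in(-.022,.022):
  for b in(-.007,.007):
    u,v=proj('wrist',np.append(C+a*X+b*Y,.05),s); cv2.circle(o,(int(u),int(v)),2,(0,255,0),-1)
print(R.T@(np.append(C,.042)-s['tcp_pos']))
cv2.imwrite('pics/w9o.png',o)
E
```

```text
11.05 [ 0.4578 -0.2489  0.0953] jaw -41.92790989404527 z [ 0.0001  0.0002 -1.    ] w 0.04046472163244219 F [-0.1436  0.0587  1.0288] j [ 0.5494  0.3882 -0.2093  2.0683  0.1225  0.6964 -0.4707]
[-0.00043271  0.00070383  0.05325104]
```

View pics/w9o.png

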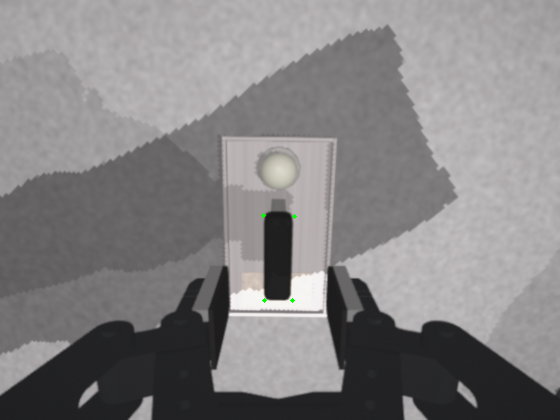

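Request:
drive_tool:
  deltas:
    - {"dx":0.05,"dy":0.05,"dz":-1.5,"rx":0.0,"ry":0.0,"rz":0.0,"gripper":4.0}
    - {"dx":0.05,"dy":0.05,"dz":-3.0,"rx":0.0,"ry":0.0,"rz":0.0,"gripper":4.0}
    - {"dx":0.05,"dy":0.05,"dz":-4.2,"rx":0.0,"ry":0.0,"rz":0.0,"gripper":4.0}
    - {"dx":0.05,"dy":0.05,"dz":-5.0,"rx":0.0,"ry":0.0,"rz":0.0,"gripper":3.5}
    - {"dx":0.05,"dy":0.05,"dz":-5.3,"rx":0.0,"ry":0.0,"rz":0.0,"gripper":3.0}
    - {"dx":0.05,"dy":0.05,"dz":-5.3,"rx":0.0,"ry":0.0,"rz":0.0,"gripper":2.5}
    - {"dx":0.05,"dy":0.05,"dz":-5.3,"rx":0.0,"ry":0.0,"rz":0.0,"gripper":2.0}
    - {"dx":0.05,"dy":0.05,"dz":-5.3,"rx":0.0,"ry":0.0,"rz":0.0,"gripper":1.7}
    - {"dx":0.05,"dy":0.05,"dz":-5.3,"rx":0.0,"ry":0.0,"rz":0.0,"gripper":1.5}
    - {"dx":0.05,"dy":0.05,"dz":-5.3,"rx":0.0,"ry":0.0,"rz":0.0,"gripper":1.3}
    - {"dx":0.05,"dy":0.05,"dz":-5.3,"rx":0.0,"ry":0.0,"rz":0.0,"gripper":1.1}
    - {"dx":0.05,"dy":0.05,"dz":-5.3,"rx":0.0,"ry":0.0,"rz":0.0,"gripper":0.8}

```text
time_s: 12.1
tcp_pos: [0.4581, -0.2493, 0.0425]
ee_rot: [2.87, 1.277, 0.001]
force: [-1.9, 1.1, 9.3]
gripper_width: 0.013
```

Request:
drive_tool:
  deltas:
    - {"dx":0.0,"dy":0.0,"dz":0.0,"rx":0.0,"ry":0.0,"rz":0.0,"gripper":0.5}
    - {"dx":0.0,"dy":0.0,"dz":0.0,"rx":0.0,"ry":0.0,"rz":0.0,"gripper":0.2}
    - {"dx":0.0,"dy":0.0,"dz":0.0,"rx":0.0,"ry":0.0,"rz":0.0,"gripper":0.2}

```text
time_s: 12.35
tcp_pos: [0.4581, -0.2493, 0.0425]
ee_rot: [2.869, 1.277, 0.001]
force: [-2.4, 1.1, 9.0]
gripper_width: 0.0133
```

```bash
python3 st.py
python3 - <<'E'
from h import *
s=sense(); im=snap('wrist','pics/w10.png')
E
```

```text
12.35 [ 0.4581 -0.2493  0.0425] jaw -42.00499674639684 z [ 0.0007 -0.0004 -1.    ] w 0.013289349362611731 F [-2.4394  1.1267  8.9759] j [ 0.5309  0.4752 -0.1894  2.0923  0.1565  0.5862 -0.5017]
```

View pics/w10.png

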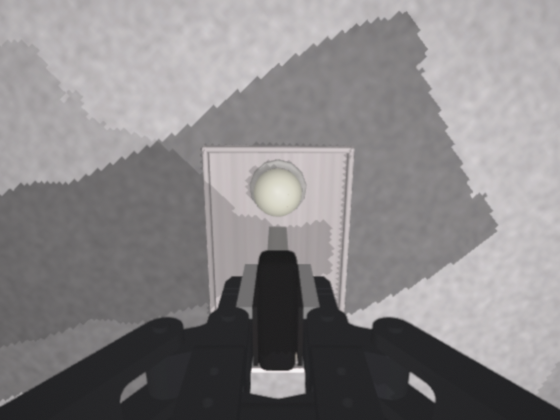

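The bar is pinched squarely (opening 13.3 mm), with the ball in its ring at (277,190). Before lifting I'll cross-check the outlet estimate in the saved top and scene pictures.

Run:
```python
from h import *
np.set_printoptions(precision=4,suppress=True)
a=np.radians(113.26);out=np.array([np.cos(a),np.sin(a)]);side=np.array([out[1],-out[0]])
C=np.array([.5845,-.4843]); O=C+.033*out; print(O)
for n,f,off,name in(('scene','pics/scene0.png',(150,70),'o1'),('top','pics/top0.png',(400,170),'o2')):
    im=cv2.imread(f); big=cv2.resize(im[off[1]:off[1]+100,off[0]:off[0]+100],None,fx=6,fy=6,interpolation=2)
    def d(p,col):
        u,v=proj(n,p);cv2.circle(big,(int((u-off[0]+.5)*6),int((v-off[1]+.5)*6)),2,col,-1)
    for t in np.linspace(0,6.28,60): d(np.append(O+side*.05*np.cos(t),.14+.05*np.sin(t)),(0,0,255))
    d(np.append(O,.14),(0,255,255))
    for q in(.033,-.033):
      for w in(.065,-.065): d(np.append(C+q*out+w*side,.202),(0,255,0))
    cv2.imwrite(f'pics/{name}.png',big)
```

```text
[ 0.5715 -0.454 ]
```

View pics/o1.png

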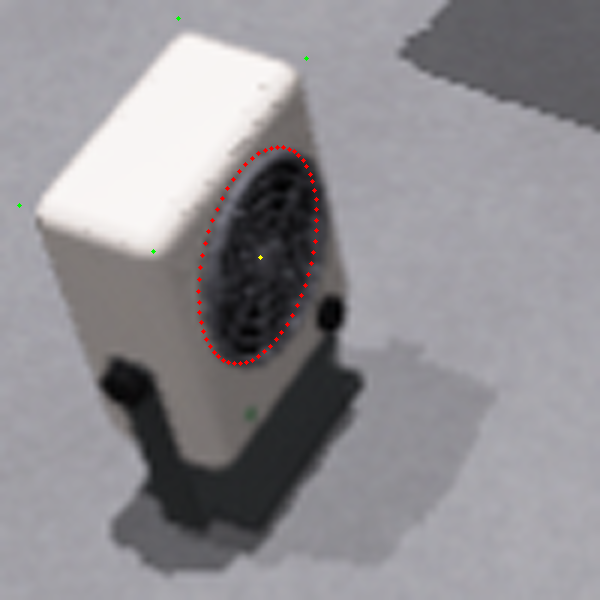

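View pics/o2.png

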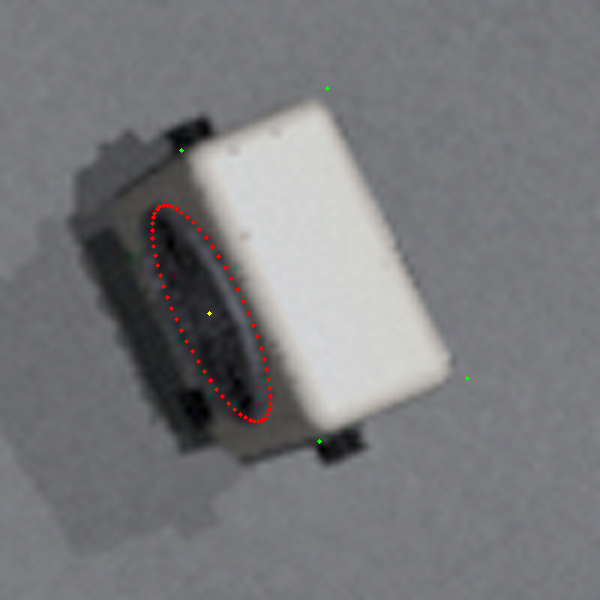

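The prediction matches the grille to about 1 px in both views. The goal for the ball is about (0.539, -0.380, 0.140). I'll lift gently.

Request:
drive_tool:
  deltas:
    - {"dx":0.0,"dy":0.0,"dz":0.1,"rx":0.0,"ry":0.0,"rz":0.0,"gripper":0.2}
    - {"dx":0.0,"dy":0.0,"dz":0.3,"rx":0.0,"ry":0.0,"rz":0.0,"gripper":0.2}
    - {"dx":0.0,"dy":0.0,"dz":0.6,"rx":0.0,"ry":0.0,"rz":0.0,"gripper":0.2}
    - {"dx":0.0,"dy":0.0,"dz":1.0,"rx":0.0,"ry":0.0,"rz":0.0,"gripper":0.2}
    - {"dx":0.0,"dy":0.0,"dz":1.4,"rx":0.0,"ry":0.0,"rz":0.0,"gripper":0.2}
    - {"dx":0.0,"dy":0.0,"dz":1.8,"rx":0.0,"ry":0.0,"rz":0.0,"gripper":0.2}
    - {"dx":0.0,"dy":0.0,"dz":2.2,"rx":0.0,"ry":0.0,"rz":0.0,"gripper":0.2}
    - {"dx":0.0,"dy":0.0,"dz":2.5,"rx":0.0,"ry":0.0,"rz":0.0,"gripper":0.2}
    - {"dx":0.0,"dy":0.0,"dz":2.7,"rx":0.0,"ry":0.0,"rz":0.0,"gripper":0.2}
    - {"dx":0.0,"dy":0.0,"dz":2.7,"rx":0.0,"ry":0.0,"rz":0.0,"gripper":0.2}

```text
time_s: 13.23
tcp_pos: [0.458, -0.2492, 0.0693]
ee_rot: [2.87, 1.278, 0.001]
force: [-0.1, 0.5, -1.5]
gripper_width: 0.013
```

```bash
python3 st.py
python3 - <<'E'
from h import *
snap('wrist','pics/w11.png')
im=snap('scene','pics/s11.png')[:,:,::-1]
cv2.imwrite('pics/s11c.png',cv2.resize(im[90:210,200:360],None,fx=5,fy=5,interpolation=2))
E
```

```text
13.2333 [ 0.458  -0.2492  0.0693] jaw -42.00323177213423 z [ 0.0006 -0.0002 -1.    ] w 0.012996430313380387 F [-0.134   0.5037 -1.49  ] j [ 0.5412  0.4302 -0.2007  2.0813  0.1393  0.6418 -0.4865]
```

View pics/w11.png

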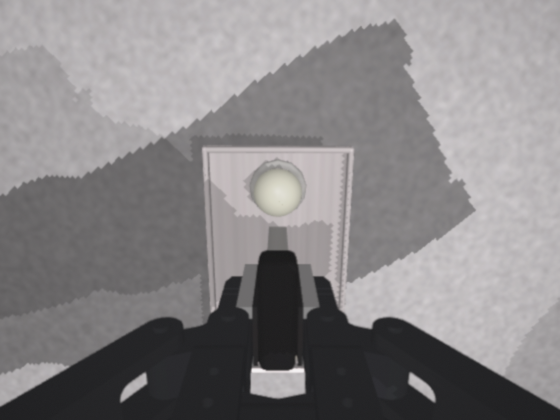

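View pics/s11c.png

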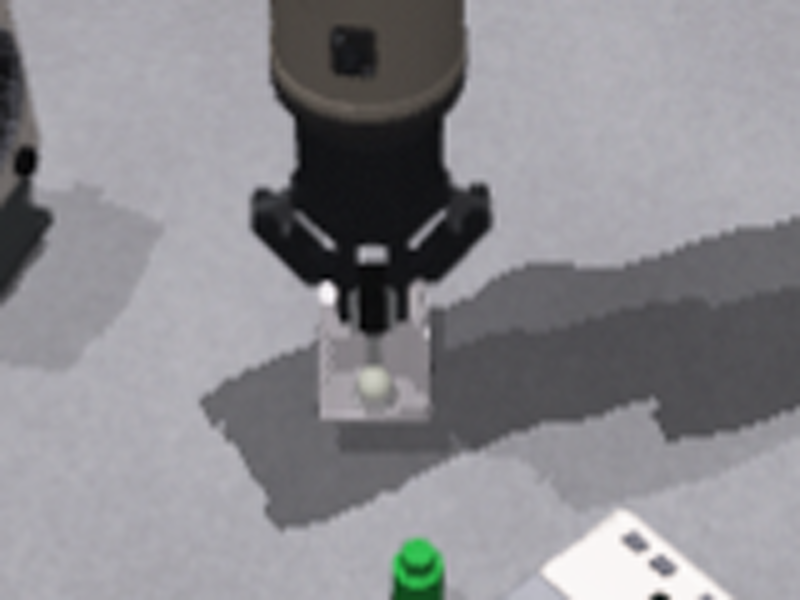

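The tray is lifted and level, with the ball in its ring at (277,190). I'll raise it and start the turn gently.

Request:
drive_tool:
  deltas:
    - {"dx":0.0,"dy":0.0,"dz":0.2,"rx":0.0,"ry":0.0,"rz":-0.3,"gripper":0.2}
    - {"dx":0.0,"dy":0.0,"dz":0.6,"rx":0.0,"ry":0.0,"rz":-1.0,"gripper":0.2}
    - {"dx":0.0,"dy":0.0,"dz":1.2,"rx":0.0,"ry":0.0,"rz":-2.0,"gripper":0.2}
    - {"dx":0.0,"dy":0.0,"dz":2.0,"rx":0.0,"ry":0.0,"rz":-3.5,"gripper":0.2}
    - {"dx":0.0,"dy":0.0,"dz":2.8,"rx":0.0,"ry":0.0,"rz":-5.5,"gripper":0.2}
    - {"dx":0.0,"dy":0.0,"dz":3.6,"rx":0.0,"ry":0.0,"rz":-7.5,"gripper":0.2}
    - {"dx":0.0,"dy":0.0,"dz":4.4,"rx":0.0,"ry":0.0,"rz":-10.0,"gripper":0.2}
    - {"dx":0.0,"dy":0.0,"dz":5.2,"rx":0.0,"ry":0.0,"rz":-12.5,"gripper":0.2}
    - {"dx":0.0,"dy":0.0,"dz":6.0,"rx":0.0,"ry":0.0,"rz":-15.0,"gripper":0.2}
    - {"dx":0.0,"dy":0.0,"dz":6.8,"rx":0.0,"ry":0.0,"rz":-17.5,"gripper":0.2}
    - {"dx":0.0,"dy":0.0,"dz":7.6,"rx":0.0,"ry":0.0,"rz":-20.0,"gripper":0.2}
    - {"dx":0.0,"dy":0.0,"dz":8.4,"rx":0.0,"ry":0.0,"rz":-22.5,"gripper":0.2}

```text
time_s: 14.33
tcp_pos: [0.4579, -0.2491, 0.154]
ee_rot: [3.065, 0.688, 0.001]
force: [0.1, -0.2, -2.1]
gripper_width: 0.0127
```

Request:
drive_tool:
  deltas:
    - {"dx":0.0,"dy":0.0,"dz":0.6,"rx":0.0,"ry":0.0,"rz":-2.5,"gripper":0.2}
    - {"dx":0.05,"dy":-0.1,"dz":1.1,"rx":0.0,"ry":0.0,"rz":-5.0,"gripper":0.2}
    - {"dx":0.15,"dy":-0.35,"dz":1.4,"rx":0.0,"ry":0.0,"rz":-7.5,"gripper":0.2}
    - {"dx":0.3,"dy":-0.75,"dz":1.6,"rx":0.0,"ry":0.0,"rz":-10.0,"gripper":0.2}
    - {"dx":0.5,"dy":-1.25,"dz":1.6,"rx":0.0,"ry":0.0,"rz":-12.5,"gripper":0.2}
    - {"dx":0.75,"dy":-1.85,"dz":1.6,"rx":0.0,"ry":0.0,"rz":-15.0,"gripper":0.2}
    - {"dx":1.0,"dy":-2.45,"dz":1.6,"rx":0.0,"ry":0.0,"rz":-17.5,"gripper":0.2}
    - {"dx":1.25,"dy":-3.05,"dz":1.6,"rx":0.0,"ry":0.0,"rz":-20.0,"gripper":0.2}
    - {"dx":1.5,"dy":-3.65,"dz":1.6,"rx":0.0,"ry":0.0,"rz":-22.5,"gripper":0.2}
    - {"dx":1.75,"dy":-4.25,"dz":1.6,"rx":0.0,"ry":0.0,"rz":-25.0,"gripper":0.2}
    - {"dx":2.0,"dy":-4.85,"dz":1.6,"rx":0.0,"ry":0.0,"rz":-27.5,"gripper":0.2}
    - {"dx":2.25,"dy":-5.45,"dz":1.6,"rx":0.0,"ry":0.0,"rz":-30.0,"gripper":0.2}

```text
time_s: 15.33
tcp_pos: [0.4805, -0.3039, 0.1696]
ee_rot: [-3.139, 0.129, -0.001]
force: [-0.4, -0.1, -2.0]
gripper_width: 0.0127
```

Request:
drive_tool:
  deltas:
    - {"dx":0.25,"dy":-0.6,"dz":0.0,"rx":0.0,"ry":0.0,"rz":-2.5,"gripper":0.2}
    - {"dx":0.5,"dy":-1.2,"dz":0.0,"rx":0.0,"ry":0.0,"rz":-5.0,"gripper":0.2}
    - {"dx":0.75,"dy":-1.8,"dz":0.0,"rx":0.0,"ry":0.0,"rz":-7.5,"gripper":0.2}
    - {"dx":1.0,"dy":-2.4,"dz":0.0,"rx":0.0,"ry":0.0,"rz":-10.0,"gripper":0.2}
    - {"dx":1.2,"dy":-2.9,"dz":0.0,"rx":0.0,"ry":0.0,"rz":-12.5,"gripper":0.2}
    - {"dx":1.4,"dy":-3.4,"dz":0.0,"rx":0.0,"ry":0.0,"rz":-15.0,"gripper":0.2}
    - {"dx":1.55,"dy":-3.8,"dz":0.0,"rx":0.0,"ry":0.0,"rz":-17.0,"gripper":0.2}
    - {"dx":1.7,"dy":-4.1,"dz":0.0,"rx":0.0,"ry":0.0,"rz":-18.5,"gripper":0.2}
    - {"dx":1.8,"dy":-4.35,"dz":0.0,"rx":0.0,"ry":0.0,"rz":-19.5,"gripper":0.2}
    - {"dx":1.85,"dy":-4.5,"dz":0.0,"rx":0.0,"ry":0.0,"rz":-20.0,"gripper":0.2}
    - {"dx":1.85,"dy":-4.5,"dz":0.0,"rx":0.0,"ry":0.0,"rz":-20.0,"gripper":0.2}
    - {"dx":1.85,"dy":-4.5,"dz":0.0,"rx":0.0,"ry":0.0,"rz":-20.0,"gripper":0.2}

```text
time_s: 16.33
tcp_pos: [0.4988, -0.3485, 0.1689]
ee_rot: [-3.07, 0.666, -0.0]
force: [0.2, 0.1, -2.5]
gripper_width: 0.0129
```

```bash
python3 st.py
python3 - <<'E'
from h import *
snap('wrist','pics/w12.png'); snap('scene','pics/s12.png')
im=cv2.imread('pics/s12.png')
cv2.imwrite('pics/s12c.png',cv2.resize(im[40:190,130:330],None,fx=4,fy=4,interpolation=2))
E
```

```text
16.3333 [ 0.4988 -0.3485  0.1689] jaw -114.47507464162295 z [ 0.0001  0.0001 -1.    ] w 0.012920648617512747 F [ 0.1885  0.073  -2.4902] j [ 0.4484  0.4021  0.0709  1.838  -0.0356  0.9026 -1.4623]
```

View pics/w12.png

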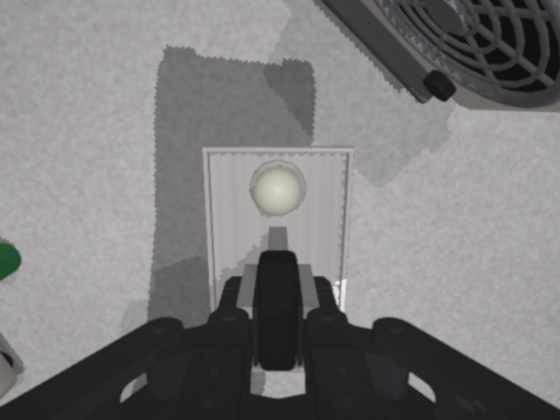

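View pics/s12c.png

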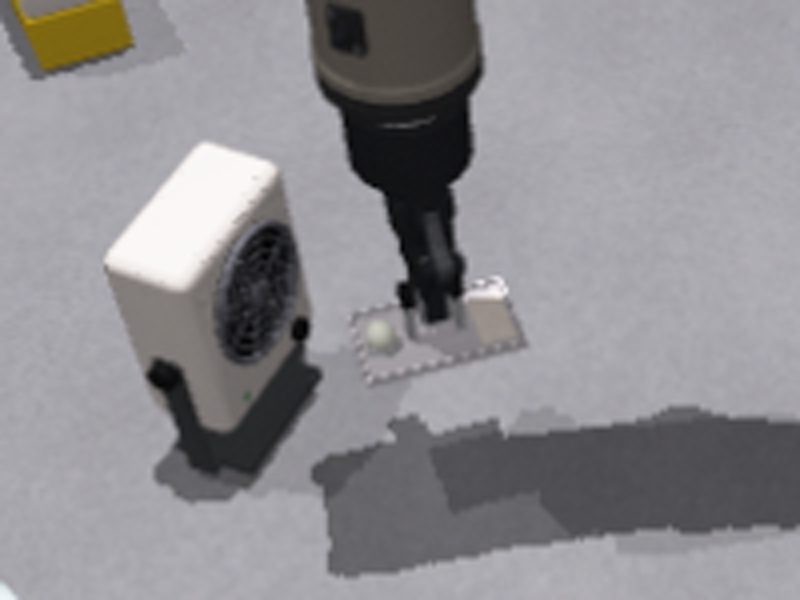

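Run:
```python
from h import *
np.set_printoptions(precision=4,suppress=True)
o1,d1=ray('scene',150+264/6-.5,70+258/6-.5); o2,d2=ray('top',400+209/6-.5,170+313/6-.5)
A=np.c_[d1,-d2]; t=np.linalg.lstsq(A,o2-o1,rcond=None)[0]
print(o1+d1*t[0],o2+d2*t[1])
s=sense(); b=atz('wrist',277.5,190,.14,s); print('ball wrist',b)
im=cv2.imread('pics/s12.png')
# scene ball px: crop(380,336)
print('ball scene',atz('scene',130+380/4-.4,40+336/4-.4,.14))
```

```text
[ 0.5704 -0.4525  0.1398] [ 0.5716 -0.4535  0.1403]
ball wrist [ 0.533  -0.3646  0.14  ]
ball scene [ 0.5343 -0.362   0.14  ]
```

Triangulation puts the outlet at (0.571, -0.453, 0.140). The ball is at (0.533, -0.364), so the final approach is +0.6 / -1.5 cm.

Request:
drive_tool:
  deltas:
    - {"dx":0.04,"dy":-0.1,"dz":0.0,"rx":0.0,"ry":0.0,"rz":0.0,"gripper":0.2}
    - {"dx":0.12,"dy":-0.3,"dz":0.0,"rx":0.0,"ry":0.0,"rz":0.0,"gripper":0.2}
    - {"dx":0.24,"dy":-0.6,"dz":0.0,"rx":0.0,"ry":0.0,"rz":0.0,"gripper":0.2}
    - {"dx":0.36,"dy":-0.9,"dz":0.0,"rx":0.0,"ry":0.0,"rz":0.0,"gripper":0.2}
    - {"dx":0.48,"dy":-1.2,"dz":0.0,"rx":0.0,"ry":0.0,"rz":0.0,"gripper":0.2}
    - {"dx":0.56,"dy":-1.4,"dz":0.0,"rx":0.0,"ry":0.0,"rz":0.0,"gripper":0.2}
    - {"dx":0.6,"dy":-1.5,"dz":0.0,"rx":0.0,"ry":0.0,"rz":0.0,"gripper":0.2}
    - {"dx":0.6,"dy":-1.5,"dz":0.0,"rx":0.0,"ry":0.0,"rz":0.0,"gripper":0.2}
    - {"dx":0.6,"dy":-1.5,"dz":0.0,"rx":0.0,"ry":0.0,"rz":0.0,"gripper":0.2}
    - {"dx":0.6,"dy":-1.5,"dz":0.0,"rx":0.0,"ry":0.0,"rz":0.0,"gripper":0.2}
    - {"dx":0.6,"dy":-1.5,"dz":0.0,"rx":0.0,"ry":0.0,"rz":0.0,"gripper":0.2}
    - {"dx":0.6,"dy":-1.5,"dz":0.0,"rx":0.0,"ry":0.0,"rz":0.0,"gripper":0.2}

```text
time_s: 17.43
tcp_pos: [0.5048, -0.3635, 0.1688]
ee_rot: [-3.07, 0.666, -0.0]
force: [0.4, 0.6, -1.9]
gripper_width: 0.0126
```

```bash
python3 st.py
python3 - <<'E'
from h import *
s=sense();snap('wrist','pics/w13.png'); snap('scene','pics/s13.png'); snap('top','pics/t13.png')
im=cv2.imread('pics/s13.png')
cv2.imwrite('pics/s13c.png',cv2.resize(im[40:190,130:330],None,fx=4,fy=4,interpolation=2))
a=np.radians(113.3);out=np.array([np.cos(a),np.sin(a),0])
b=atz('wrist',277.5,190,.14,s); v=b-np.array([.571,-.453,.14]); print(b,'front',v@out,'side',v[0]*-out[1]+v[1]*out[0])
E
```

```text
17.4333 [ 0.5048 -0.3635  0.1688] jaw -114.49379086924084 z [ 0.0001  0.0001 -1.    ] w 0.01264948309158425 F [ 0.3868  0.6476 -1.8942] j [ 0.4631  0.4225  0.0743  1.8067 -0.0386  0.9138 -1.4439]
[ 0.53903961 -0.37970267  0.14      ] front 0.07996145486129097 side 0.00036147828288957823
```

View pics/s13.png

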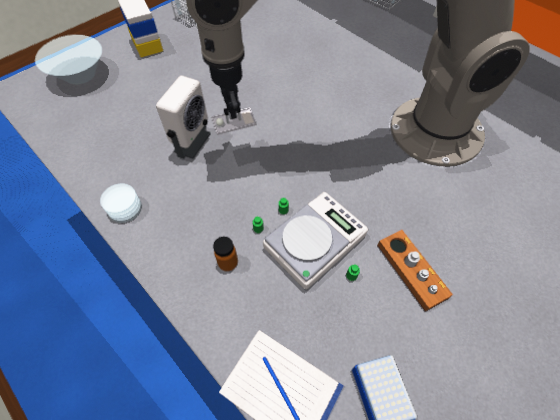

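View pics/s13c.png

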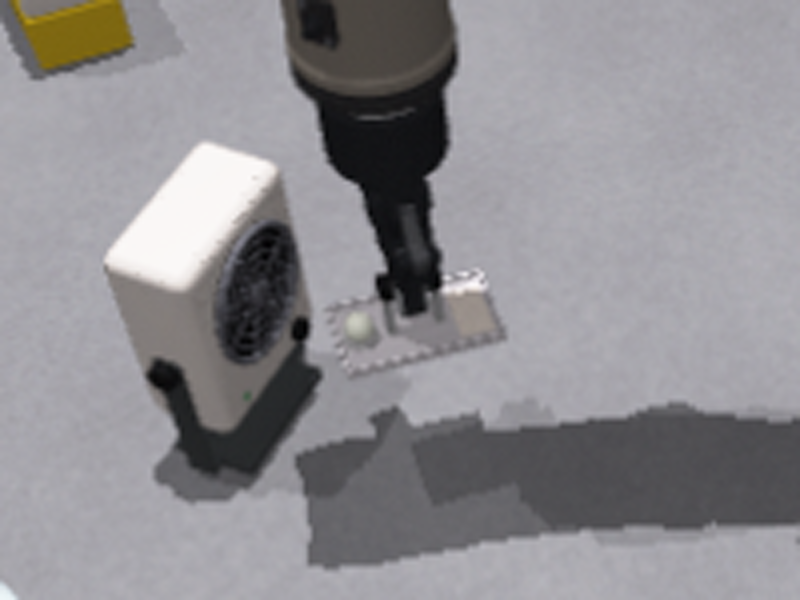

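View pics/w13.png

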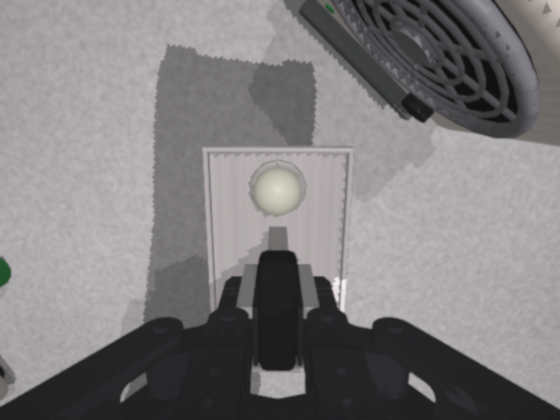

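View pics/t13.png

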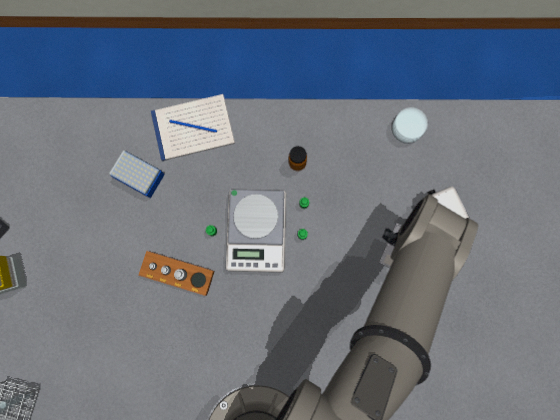

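All the checks agree. The ball is in its ring, 80 mm in front of the outlet and 0.4 mm off its centreline. The tray is level and still, the weight is in its recess and the bystanders have not moved. I'll hand in.

```bash
python3 -c "
from bench import hand_in; print(hand_in())"
```

```text
the job is handed in; nothing more can be done
None
```

I carried out both parts in the order asked and handed the job in at about 17.6 s; no verdict is reported.

**Weight:** I took the steel weight off the pan and lowered it into its own 32 mm recess. I released it only after light contact with the floor, at 9 N and the expected height. The pictures afterwards show it upright and seated, the wider recess still empty, and the 100 g and 50 g weights standing in their recesses.

**Tray:** I lifted the tray by its grip and carried it with slow, ramped moves. It is still held, level to within 0.01 degrees by the measured tool pose. The last wrist picture shows the ball in its ring. By the wrist camera it is about 80 mm in front of the outlet and 0.4 mm off its centreline. Going by the tool height, it is about 139 mm above the bench, against 140 mm for the outlet.

**Surroundings:** The balance, tip box, amber jar and green look-alikes are where they started in the last top and scene pictures. The highest force I read was about 9 N.

**Disagreements:**
- **Outlet position:** the estimates differed by 1–2 mm between cameras.
- **Wrist camera scale:** things looked about 4–5% smaller than predicted. I therefore aligned the weight by its position relative to the recess.
- **First move calls:** two calls were refused because they left out fields, and nothing moved in them.

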